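Check a polished mould core under the camera and stand the insert set in the drip tray

ROBOT

A 6-joint arm with a two-finger parallel gripper is mounted at the origin on the work surface. World frame = base frame: x ahead of the robot, y to its left, z up, the work surface at z = 0. Lengths are in mm, angles in degrees, forces in N, time in s.
With the tool pointing down it reaches from about 300 to 850 mm from the base axis. Payload 4.2 kg.
Tool frame: the origin (TCP) lies at the very end of the fingers, on their centre line; the grasp point (between the pads) lies 19 mm behind it (env.grasp_offset is the distance from the TCP to the grasp point, in mm); z points along the fingers, y is the line along which they close (so a half turn about z gives the same grasp; the last joint's range is limited). The gripper opens to 91 mm and grips with 3 to 60 N. Pads are 32 mm wide; open, the fingers measure 118 mm over their backs; the gripper's body (76 mm by 178 mm) begins 60 mm behind the grasp point.
Start: joints at [-76.604, 18.312, 89.639, -0, 72.044, -1.146], TCP at [144.376, -556.596, 213.976] pointing down, gripper open.
Joint ranges: [-177.97, 177.97], [-48.28, 115.42], [12.27, 149.76], [-77.06, 257.06], [2.81, 150.46], [-146.56, 146.56]. Speed limits (degrees/s): [147.25, 147.25, 180, 180, 180, 180].

INTERFACE

Orientations are given as [roll, pitch, yaw] about the fixed x, y, z axes, in that order (R = Rz(yaw) Ry(pitch) Rx(roll)).
In Python, from workcell import env gives the robot as it stands. The module is installed in compiled form; this text tells all that it offers.
- The arm moves only by the tool send_rows, never from a script. Its argument "motion" is a list of rows, each an object of numbers: "tx", "ty", "tz": the shift along the tool's x, y, z in units of 500 mm (1.0 is 500 mm); "rx", "ry", "rz": the turn, a rotation vector about the tool's x, y, z in units of 30 degrees (1.0 is 30 degrees); "gripper": the closure, from -1 (fully open) to 1 (shut). In form: [{"tx": .., "ty": .., "tz": .., "rx": .., "ry": .., "rz": .., "gripper": ..}, ...]. A call has 1 to 12 rows; each row shifts and turns the commanded pose from where the row before left it, along the tool's axes as they then stand; what a row does not reach is not made up. A row lasts 1/8 s, in which the tool goes at most 62.5 mm and 10.7 degrees, less where a joint would pass 70% of its speed; a pose out of reach is approached as far as the arm can. A call with a number of a shift or a turn outside -1 to 1 is refused whole. A call with a gripper value outside its range is refused whole. The fingers move at their own pace and stop on an object; "grip_force" is the grip in N (left out, the last holds). Time passes only in rows, so rows that do not move let the fingers close. It gives the time, the measured TCP pose, the force, the opening and the grip force at its end, in the units of the state.
- env.state(): the state, without advancing time (a new reading comes with each control period).
- env.grab_frame(name): name is "side" or "top" or "wrist"; returns a dict with "frame" (480x640x3 uint8, red, green, blue), "vertical_fov" (degrees; the focal length in pixels is half the picture's height over the tangent of half this angle, whatever the lens; pixels are square), "cx", "cy" (the principal point, pixels), "rvec" (rotation vector, rad) and "tvec" (3), from world to camera coordinates, as OpenCV has them; the wrist camera has in their place "T_tool_cam" (4x4, takes a point from camera to tool coordinates, whose origin is the TCP and whose axes are the flange's). Camera axes: x right, y down, z forward; pixel columns grow to the right and rows downward; lengths in mm; the calibration is good to about 2 mm. A picture is of the moment at which its call begins: read the wrist's pose just before it. There is no depth.
- env.job_done(): hands the job in; it is judged then, once.
The state is a dict: "time_s": time; "qpos": joint angles; "qvel": joint speeds; "effort": joint torques, N m; "ee_pos": TCP position; "ee_rot": TCP orientation; "force": force on the tool from outside, world axes, zero at the start; "torque": the same for the moment, N m; "gripper_width": finger opening in mm; "gripper_force": force on a finger pad.
Only numpy, scipy, OpenCV 4.12 (cv2) and the standard library are available. Lean on these libraries where they do the work, as an engineer would, in place of code of your own. Each camera call takes 0.05 s, during which the arm holds its last target. There are 200 camera calls.

TASK

Switch the camera's ring light on and, with it on, hold the large dotted mould core upright in front of the camera so that its four sides face the lens squarely in order of their dots, one, two, three, four, each with its row of dots in focus for about a second. Stand the core and every smaller insert that is there in the drip tray for spraying, each upright on its narrow spigot with the crown up, let go of gently so that it stays standing still by itself; then leave the ring light off. Do not let the core touch the camera, and leave the other things on the bench where they are.

Things in the scene. Friction and masses are not known exactly. Their poses are not given: they have to be found in the camera images.
- core_mid (a point): loose aluminium core, about 0.42 kg, the largest: square head 46 x 46 x 60 mm with dots on its sides, round spigot 26 mm across, 40 long under it, boss 32 x 32 x 8 on top. Starts lying on a side of its head on the felt, crown to the left. Point: on its axis half-way, 54 mm from the foot; the head is from 14 mm below to 46 mm above it. x: foot to crown, y and z: out of the head's sides; it stands when x is up
- side1 (a point): middle of the row of one dot (black, 7 mm) on the surface of the core's side 1, which faces the core's +z; 58 mm from the foot, 42 mm below the top of the head. Seen from above the standing core, sides 1, 2, 3, 4 follow one another clockwise
- side2 (a point): middle of the row of two dots (black, 7 mm) on the surface of the core's side 2, which faces the core's +y; 58 mm from the foot, 42 mm below the top of the head. Seen from above the standing core, sides 1, 2, 3, 4 follow one another clockwise
- side3 (a point): middle of the row of three dots (black, 7 mm) on the surface of the core's side 3, which faces the core's -z; 58 mm from the foot, 42 mm below the top of the head. Seen from above the standing core, sides 1, 2, 3, 4 follow one another clockwise
- side4 (a point): middle of the row of four dots (black, 7 mm) on the surface of the core's side 4, which faces the core's -y; 58 mm from the foot, 42 mm below the top of the head. Seen from above the standing core, sides 1, 2, 3, 4 follow one another clockwise
- insert_a_mid (a point): loose aluminium insert (1 or 2 alike are there; None if absent), about 0.25 kg: square head 38 x 38 x 52 mm, round spigot 22 mm across, 38 long under it, round boss 28 across, 8 high on top. Starts lying on a side of its head on the felt, crown to the left. Point: on its axis half-way, 49 mm from the foot; the head is from 11 mm below to 41 mm above it. x: foot to crown, y and z: out of the head's sides; it stands when x is up
- insert_b_mid (a point): loose aluminium insert (1 or 2 alike are there; None if absent), about 0.25 kg: square head 38 x 38 x 52 mm, round spigot 22 mm across, 38 long under it, round boss 28 across, 8 high on top. Starts lying on a side of its head on the felt, crown to the left. Point: on its axis half-way, 49 mm from the foot; the head is from 11 mm below to 41 mm above it. x: foot to crown, y and z: out of the head's sides; it stands when x is up
- insert_c_mid (a point): loose aluminium insert (1 or 2 alike are there; None if absent), about 0.25 kg: square head 38 x 38 x 52 mm, round spigot 22 mm across, 38 long under it, round boss 28 across, 8 high on top. Starts lying on a side of its head on the felt, crown to the left. Point: on its axis half-way, 49 mm from the foot; the head is from 11 mm below to 41 mm above it. x: foot to crown, y and z: out of the head's sides; it stands when x is up
- tray_floor (a point): middle of the flat inner floor, 3 mm above the table, of the shallow steel drip tray, fixed, 270 mm (its x) by 330 mm (its y) outside, with a thin upright rim 11 mm above the floor all round (walls 3 mm); on the right of the bench. z up
- felt: grey felt cloth, fixed, 300 mm (its x) by 340 mm (its y), 3 mm thick, on the left of the bench; origin at the middle of its underside
- focus (a point): point in the air on which the inspection camera is focused, 170 mm above the table, 91 mm in front of the lens. The camera is fixed at the table's far side: black barrel with a ring light 80 mm across on a grey stand. It looks level and slantwise across the bench: +x of this frame points from here to the lens, z up. A side is shown when it faces +x with its row of dots here
- switch (a joint): toggle lever of the ring light, on a fixed grey box 70 x 50 x 25 mm near the middle front: 0 = off, leaning towards the robot; 0.9 = on, leaning away from it. Turns about a level axis 22 mm above the table and stays where it is left; 1 to 2 N at the ball moves it
- switch_tip (a point): centre of the black ball, 26 mm across, on the end of that lever, 55 mm from its axis of turning; about 72 mm above the table at either end. The x axis of this frame leads, level when the lever is upright, from off towards on
- bush: bystander: loose steel bush 48 mm in diameter, 40 mm high, standing near the corner of the felt next to the robot and the middle; origin at the middle of its underside
- paste: bystander: loose small paste jar 32 mm in diameter, 35 mm high, standing left of the robot, beside the felt; origin at the middle of its underside
- pillar: bystander: loose steel guide pillar 30 mm in diameter, 125 mm high, standing on its flange; origin at the middle of its underside
- oil: bystander: loose white oil bottle 60 mm in diameter, 160 mm high, standing; origin at the middle of its underside
- mallet: bystander: loose brass hammer 240 mm long, lying at the side
- brush: bystander: loose brush 180 mm long, lying at the side
Mind the look-alikes: they are no part of the job. Leave any yellow look-alike of the part that bears focus alone.

How it is judged:
By the outcome, as a careful person would: the job done as asked, in the order asked, and still so for the second after the job is handed in, with the robot touching nothing.
Of insert_a, insert_b, insert_c only 1 to 2 are there at a start; the rules pass over those that are not, and their reading is None.
At some moment in a run one of insert_a, insert_b, insert_c may be knocked a few centimetres aside while the robot is not near it.
Once in a run the grip may slacken for a moment while it holds something.
It also fails if it takes over 210 s, if anything falls off the work surface, if the arm or the gripper's body presses on something with over 40 N, if the wrist force passes 120 N, or if a joint passes its speed limit or range.

## Working session

There is one attempt and no reset: what is moved stays moved. The work goes in short steps, Python scripts to look and compute and a tool call to move; the robot and the scene stay as the last step left them, time stands still between calls to the robot, and variables do not carry over. Pictures are saved under pics/ and viewed, at most 14 in all, crops included, and the job is handed in when it is done.

Besides the shell and the picture viewer there is one more tool, called after "Request:" by a JSON object that holds its "name" and its "arguments". send_rows: Moves the arm, as the interface text tells. Shifts and turns lie within -1 to 1; 1 stands for 500 mm of shift or 30 degrees of turn. Its arguments: {"type":"object","properties":{"motion":{"type":"array"},"grip_force":{"type":"number"}},"required":["motion"]}

```bash
mkdir -p pics; cat > h.py <<'E'
import numpy as np, cv2
from workcell import env
from scipy.spatial.transform import Rotation as R
def grab(n):
    s=env.state(); f=env.grab_frame(n); im=f["frame"]
    fl=240/np.tan(np.radians(f["vertical_fov"])/2)
    K=np.array([[fl,0,f["cx"]],[0,fl,f["cy"]],[0,0,1.]])
    if n=="wrist":
        T=np.eye(4);T[:3,:3]=R.from_euler('xyz',s["ee_rot"],degrees=True).as_matrix();T[:3,3]=s["ee_pos"]
        W=T@np.array(f["T_tool_cam"]);Rc=W[:3,:3].T;C=W[:3,3]
    else:
        Rc=cv2.Rodrigues(np.array(f["rvec"],float))[0];C=-Rc.T@np.array(f["tvec"],float).ravel()
    return im,(K,Rc,C)
def save(im,n): cv2.imwrite(f"pics/{n}.png",cv2.cvtColor(im,cv2.COLOR_RGB2BGR))
def ray(c,px):
    K,Rc,C=c; d=Rc.T@np.linalg.solve(K,np.array([px[0],px[1],1.])); return C,d/np.linalg.norm(d)
def atz(c,px,z):
    C,d=ray(c,px); return C+d*(z-C[2])/d[2]
def tri(obs):
    A=np.zeros((3,3));b=np.zeros(3)
    for c,px in obs:
        C,d=ray(c,px);P=np.eye(3)-np.outer(d,d);A+=P;b+=P@C
    X=np.linalg.solve(A,b); return X,[np.linalg.norm((np.eye(3)-np.outer(ray(c,p)[1],ray(c,p)[1]))@(X-c[2])) for c,p in obs]
def proj(c,X):
    K,Rc,C=c; q=K@Rc@(np.array(X,float)-C); return q[:2]/q[2]
E
python3 - <<'E'
from h import *
import pickle
d={}
for n in ("top","side","wrist"):
    im,c=grab(n);save(im,n+"0");d[n]=c;print(n,c[2].round(),c[0][0,0].round(1), c[1].round(2).tolist())
pickle.dump(d,open("c0.pkl","wb"));s=env.state();print(s);print(env.grasp_offset)
E
```

```text
top [ 195.  -10. 1571.] 492.5 [[0.02, -1.0, -0.0], [-0.98, -0.01, -0.2], [0.2, 0.01, -0.98]]
side [-341.  799.  863.] 490.1 [[-0.69, -0.73, 0.02], [-0.41, 0.36, -0.84], [0.6, -0.58, -0.55]]
wrist [ 222. -537.  384.] 361.2 [[0.25, -0.97, -0.0], [-0.93, -0.24, 0.28], [-0.27, -0.07, -0.96]]
{'time_s': 0.15, 'qpos': array([-7.66022004e+01,  1.83430521e+01,  8.96883656e+01, -1.51951393e-03,
        7.20443208e+01, -1.14654263e+00]), 'qvel': array([-0.07778349, -0.13993089, -0.17056603, -0.03899219,  0.00877825,
        0.03142826]), 'effort': array([-4.17051831e-05, -4.12774372e+01, -2.32155758e+01,  7.27394968e-02,
        4.34149615e-02, -9.71445525e-05]), 'ee_pos': array([ 144.30081569, -556.22028348,  213.32862104]), 'ee_rot': array([-1.79924248e+02, -7.09005870e-05,  1.45448116e+01]), 'force': array([ 1.31025517, -0.58241678,  0.17463802]), 'torque': array([0.00308225, 0.01508614, 0.02695967]), 'gripper_force': 0.0, 'gripper_width': 91.11116204732853}
18.8
```

View pics/top0.png

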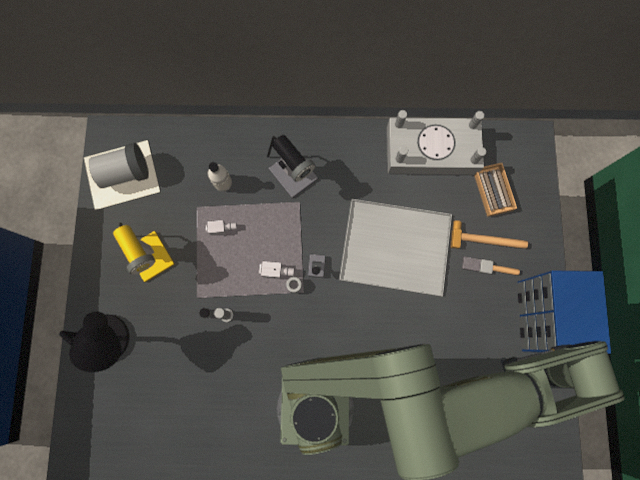

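View pics/side0.png

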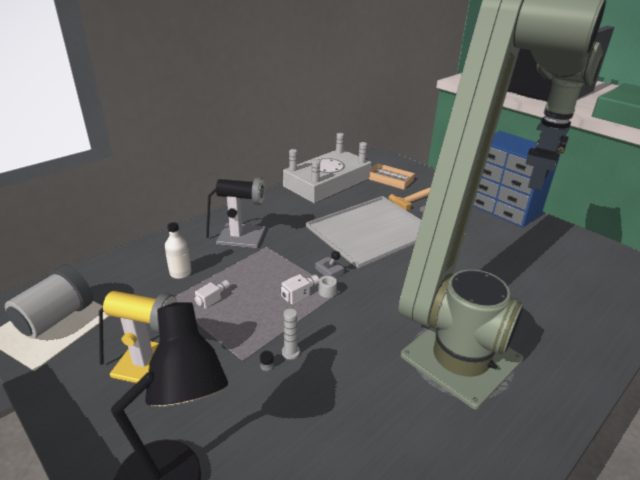

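The top view shows the core at about (275,269), one insert at (215,227), the toggle box at (318,264), the camera at (292,160), the bush at (293,285), the jar at (205,314) and the pillar at (220,314). The tray is at (397,247). The side view agrees.

```bash
python3 - <<'E'
from h import *
import pickle
d=pickle.load(open("c0.pkl","rb"));t=d["top"];s=d["side"]
for n,p,z in [("core",(272,269),26),("core_l",(259,269),26),("core_r",(296,271),26),("ins",(215,227),22),("bush",(293,285),20),("swbox",(318,268),25),("lens",(306,175),170),("lens_back",(277,143),170),("pillar",(220,314),60),("jar",(205,314),20)]:
    print(n,atz(t,p,z).round())
for p in [(355,199),(453,213),(447,296),(340,281)]: print("tray",atz(t,p,10).round())
for p in [(197,206),(301,202),(302,295),(196,298)]: print("felt",atz(t,p,3).round())
print("lens tri",tri([(t,(304,171)),(s,(259,191))]))
print("ball tri",tri([(t,(319,258)),(s,(335,255))]))
print("insert",tri([(t,(215,227)),(s,(209,295))]))
E
```

```text
core [425. 142.  26.]
core_l [424. 183.  26.]
core_r [420.  65.  26.]
ins [560. 331.  22.]
bush [376.  74.  20.]
swbox [430.  -4.  25.]
lens [689.  35. 170.]
lens_back [789. 125. 170.]
pillar [279. 292.  60.]
jar [281. 347.  20.]
tray [ 664. -123.   10.]
tray [ 621. -443.   10.]
tray [ 349. -413.   10.]
tray [392. -75.  10.]
felt [635. 399.   3.]
felt [653.  55.   3.]
felt [346.  46.   3.]
felt [332. 383.   3.]
lens tri (array([701.17980394,  41.21903637, 168.51069566]), [np.float64(0.5637683317618144), np.float64(0.5637683317620127)])
ball tri (array([448.7002424 , -14.36830722,  48.11684764]), [np.float64(12.39151150967766), np.float64(12.391511509677702)])
insert (array([556.49925473, 327.40691961,  24.53107227]), [np.float64(4.175409013024069), np.float64(4.175409013024087)])
```

Request:
{"name": "send_rows", "arguments": {"motion": [{"tx":0.0712,"ty":-0.091,"tz":-0.0183,"gripper":1},{"tx":0.0712,"ty":-0.091,"tz":-0.0183,"gripper":1},{"tx":0.0712,"ty":-0.091,"tz":-0.0183,"gripper":1},{"tx":0.0712,"ty":-0.091,"tz":-0.0183,"gripper":1},{"tx":0.0712,"ty":-0.091,"tz":-0.0183,"gripper":1},{"tx":0.0712,"ty":-0.091,"tz":-0.0183,"gripper":1},{"tx":0.0712,"ty":-0.091,"tz":-0.0183,"gripper":1},{"tx":0.0712,"ty":-0.091,"tz":-0.0183,"gripper":1},{"tx":0.0712,"ty":-0.091,"tz":-0.0183,"gripper":1},{"tx":0.0712,"ty":-0.091,"tz":-0.0183,"gripper":1},{"tx":0.0712,"ty":-0.091,"tz":-0.0183,"gripper":1},{"tx":0.0712,"ty":-0.091,"tz":-0.0183,"gripper":1}]}}

```text
invalid input at $.motion[0]: expected keys tx, ty, tz, rx, ry, rz, gripper
```

Request:
{"name": "send_rows", "arguments": {"motion": [{"rz":0.25,"gripper":1},{"rz":0.235,"gripper":1},{"gripper":1}]}}

```text
invalid input at $.motion[0]: expected keys tx, ty, tz, rx, ry, rz, gripper
```

```bash
cat >> h.py <<'E'
def move(pos,rot=None,step=55,deg=9,frm=None):
    "rows (uniform) from the measured pose to pos/rot; prints n and per-row numbers"
    s=env.state(); p0=np.array(s["ee_pos"]);R0=R.from_euler('xyz',s["ee_rot"],degrees=True)
    if frm: p0=np.array(frm[0],float);R0=R.from_euler('xyz',frm[1],degrees=True)
    R1=R0 if rot is None else R.from_euler('xyz',rot,degrees=True)
    dp=np.array(pos,float)-p0; rv=(R0.inv()*R1).as_rotvec(degrees=True)
    n=int(max(1,np.ceil(np.linalg.norm(dp)/step),np.ceil(np.linalg.norm(rv)/deg)))
    w=rv/n/30; out=[]
    if np.linalg.norm(rv)<.3: 
        t=R0.inv().apply(dp)/n/500; print("n",n,"t",t.round(4)," r",w.round(4)); return
    print("n",n,"r",w.round(4))
    Rk=R0
    for k in range(n):
        print(k,Rk.inv().apply(dp/n/500).round(4)); Rk=Rk*R.from_rotvec(rv/n,degrees=True)
E
python3 - <<'E'
from h import *
import pickle
im,c=grab("wrist");save(im,"w1");pickle.dump(c,open("w1.pkl","wb"))
s=env.state();print(s["ee_pos"],s["ee_rot"],s["qpos"],s["gripper_width"],s["time_s"])
E
```

```text
[ 144.33072988 -556.28290597  213.42840711] [-1.79937577e+02 -2.51900894e-03  1.45416449e+01] [-7.66023332e+01  1.83386064e+01  8.96802197e+01  1.33738164e-03
  7.20436347e+01 -1.14439242e+00] 91.42747509898346 0.2
```

View pics/w1.png

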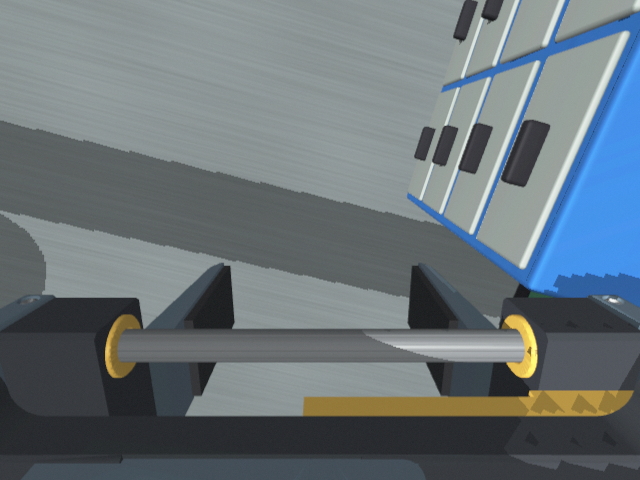

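The wrist view is still at the start pose because the rows were refused: every key is required. It shows the fingers at rows 270–390 and the cabinet on the right.

Request:
{"name": "send_rows", "arguments": {"motion": [{"tx":0.0712,"ty":-0.091,"tz":-0.0183,"rx":0,"ry":0,"rz":0,"gripper":1},{"tx":0.0712,"ty":-0.091,"tz":-0.0183,"rx":0,"ry":0,"rz":0,"gripper":1},{"tx":0.0712,"ty":-0.091,"tz":-0.0183,"rx":0,"ry":0,"rz":0,"gripper":1},{"tx":0.0712,"ty":-0.091,"tz":-0.0183,"rx":0,"ry":0,"rz":0,"gripper":1},{"tx":0.0712,"ty":-0.091,"tz":-0.0183,"rx":0,"ry":0,"rz":0,"gripper":1},{"tx":0.0712,"ty":-0.091,"tz":-0.0183,"rx":0,"ry":0,"rz":0,"gripper":1},{"tx":0.0712,"ty":-0.091,"tz":-0.0183,"rx":0,"ry":0,"rz":0,"gripper":1},{"tx":0.0712,"ty":-0.091,"tz":-0.0183,"rx":0,"ry":0,"rz":0,"gripper":1},{"tx":0.0712,"ty":-0.091,"tz":-0.0183,"rx":0,"ry":0,"rz":0,"gripper":1},{"tx":0.0712,"ty":-0.091,"tz":-0.0183,"rx":0,"ry":0,"rz":0,"gripper":1},{"tx":0.0712,"ty":-0.091,"tz":-0.0183,"rx":0,"ry":0,"rz":0,"gripper":1},{"tx":0.0712,"ty":-0.091,"tz":-0.0183,"rx":0,"ry":0,"rz":0,"gripper":1}]}}

```text
time_s: 1.7
ee_pos: [421.1, 81.1, 324.1]
ee_rot: [180.0, -0.0, 14.6]
force: [1.0, 0.5, 0.1]
gripper_width: 0.3
gripper_force: 0.0
```

Request:
{"name": "send_rows", "arguments": {"motion": [{"tx":0,"ty":0,"tz":0,"rx":0,"ry":0,"rz":0.25,"gripper":1},{"tx":0,"ty":0,"tz":0,"rx":0,"ry":0,"rz":0.235,"gripper":1},{"tx":0,"ty":0,"tz":0,"rx":0,"ry":0,"rz":0,"gripper":1}]}}

```text
time_s: 2.08
ee_pos: [420.6, 79.4, 323.5]
ee_rot: [180.0, 0.0, 0.1]
force: [0.2, 0.1, 0.2]
gripper_width: 0.3
gripper_force: 0.0
```

```bash
python3 - <<'E'
from h import *
import pickle
im,c=grab("wrist");save(im,"w2");pickle.dump(c,open("w2.pkl","wb"))
s=env.state();print(s["ee_pos"],s["ee_rot"],s["qpos"],s["gripper_width"],s["time_s"])
E
```

```text
[420.63667973  79.2074039  323.5830542 ] [1.79993985e+02 2.08703503e-02 1.19260712e-01] [ 9.12665611e+00  1.60748253e+00  9.49452022e+01 -2.69090586e-03
  8.34688700e+01  9.90077009e+01] 0.5392315170873725 2.125
```

View pics/w2.png

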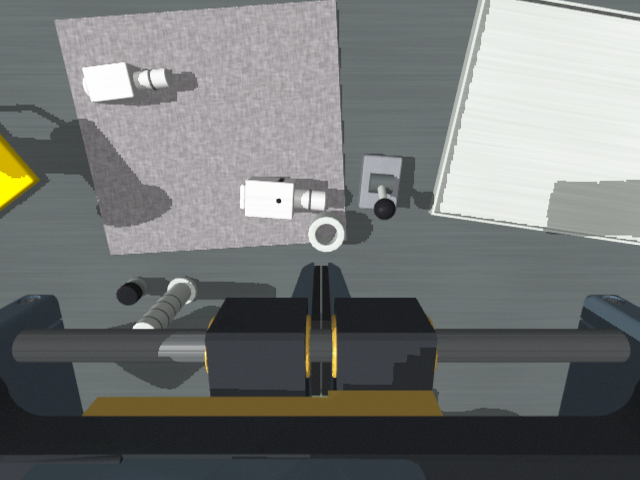

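```bash
python3 - <<'E'
from h import *
import pickle
c=pickle.load(open("w2.pkl","rb"));d=pickle.load(open("c0.pkl","rb"));t=d["top"];s=d["side"]
for n,p,z in [("ball",(385,209),72),("box tl",(365,155),25),("box tr",(402,157),25),("box br",(399,208),25),("box bl",(360,206),25),
 ("core head tl",(249,181),49),("head bl",(244,217),49),("head br",(292,219),49),("head tr",(295,182),49),("dot",(279,200),49),("spigot end",(326,201),36),("bush top",(326,234),40),
 ("ins tl",(92,66),41),("ins tr",(128,64),41),("ins br",(134,97),41),("ins bl",(95,102),41),("ins spig",(172,79),30)]:
    print(n,atz(c,p,z).round(1))
for p in [(487,0),(435,213)]: print("tray", atz(c,p,12).round())
im=cv2.imread("pics/w2.png")
a=cv2.resize(im[150:250,225:425],None,fx=4,fy=4,interpolation=cv2.INTER_CUBIC)
save(cv2.cvtColor(a,cv2.COLOR_BGR2RGB),"z2")
E
```

```text
ball [413.6   3.3  72. ]
box tl [473.4  23.8  25. ]
box tr [471.1 -23.2  25. ]
box br [405.3 -23.6  25. ]
box bl [407.9  28.   25. ]
core head tl [443.5 167.8  49. ]
head bl [398.2 176.6  49. ]
head br [395.8 116.   49. ]
head tr [442.4 111.4  49. ]
dot [420.  131.7  49. ]
spigot end [416.5  73.   36. ]
bush top [373.6  72.8  40. ]
ins tl [573.4 342.3  41. ]
ins tr [575.5 300.7  41. ]
ins br [540.2 298.9  41. ]
ins bl [534.7 345.6  41. ]
ins spig [561.2 256.3  30. ]
tray [ 649. -113.   12.]
tray [396. -76.  12.]
```

View pics/z2.png

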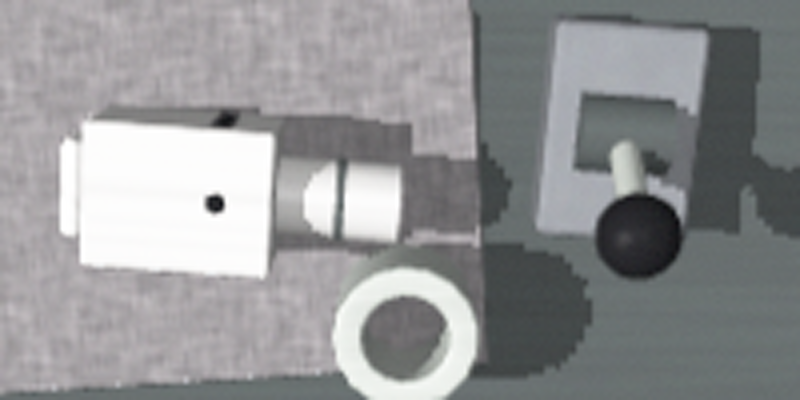

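The crop shows one dot at about (279,201) on top and the row of dots at (281,180) on the +x side. So side 1 is up and the crown points to +y. The ball is at (385,209), leaning to the robot (off).

Request:
{"name": "send_rows", "arguments": {"motion": [{"tx":-0.0364,"ty":0.0507,"tz":0.082,"rx":0,"ry":0,"rz":0,"gripper":1},{"tx":-0.0364,"ty":0.0507,"tz":0.082,"rx":0,"ry":0,"rz":0,"gripper":1},{"tx":-0.0364,"ty":0.0507,"tz":0.082,"rx":0,"ry":0,"rz":0,"gripper":1},{"tx":0,"ty":0,"tz":0.092,"rx":0,"ry":0,"rz":0,"gripper":1},{"tx":0,"ty":0,"tz":0.092,"rx":0,"ry":0,"rz":0,"gripper":1},{"tx":0,"ty":0,"tz":0.092,"rx":0,"ry":0,"rz":0,"gripper":1},{"tx":0,"ty":0,"tz":0,"rx":0,"ry":0,"rz":0,"gripper":1}]}}

```text
time_s: 3.0
ee_pos: [363.5, 2.9, 60.8]
ee_rot: [-180.0, 0.4, 0.0]
force: [0.7, -0.5, 0.5]
gripper_width: 0.2
gripper_force: 0.0
```

Request:
{"name": "send_rows", "arguments": {"motion": [{"tx":0.02,"ty":0,"tz":0,"rx":0,"ry":0,"rz":0,"gripper":1},{"tx":0.02,"ty":0,"tz":0,"rx":0,"ry":0,"rz":0,"gripper":1},{"tx":0.02,"ty":0,"tz":0,"rx":0,"ry":0,"rz":0,"gripper":1},{"tx":0.02,"ty":0,"tz":0,"rx":0,"ry":0,"rz":0,"gripper":1},{"tx":0.02,"ty":0,"tz":0,"rx":0,"ry":0,"rz":0,"gripper":1},{"tx":0.02,"ty":0,"tz":0,"rx":0,"ry":0,"rz":0,"gripper":1},{"tx":0.016,"ty":0,"tz":0,"rx":0,"ry":0,"rz":0,"gripper":1},{"tx":0,"ty":0,"tz":0,"rx":0,"ry":0,"rz":0,"gripper":1}]}}

```text
time_s: 4.0
ee_pos: [432.1, 3.1, 62.1]
ee_rot: [180.0, 0.3, -0.0]
force: [-5.8, -1.2, 3.5]
gripper_width: 0.4
gripper_force: 2.9
```

Request:
{"name": "send_rows", "arguments": {"motion": [{"tx":-0.1,"ty":0,"tz":0,"rx":0,"ry":0,"rz":0,"gripper":1},{"tx":0,"ty":0,"tz":-0.12,"rx":0,"ry":0,"rz":0,"gripper":1},{"tx":0,"ty":0,"tz":-0.12,"rx":0,"ry":0,"rz":0,"gripper":0},{"tx":0,"ty":0,"tz":-0.12,"rx":0,"ry":0,"rz":0,"gripper":-0.5}]}}

```text
time_s: 4.5
ee_pos: [384.7, 3.3, 245.0]
ee_rot: [-180.0, -0.1, -0.0]
force: [0.9, 0.5, -0.4]
gripper_width: 17.6
gripper_force: 0.0
```

```bash
python3 - <<'E'
from h import *
print(env.state()["ee_pos"],env.state()["ee_rot"])
move([425,145,250],[180,0,86.3])
E
```

```text
[384.69360262   3.30649928 244.99755475] [-1.79985027e+02 -1.31766734e-01 -5.57873945e-03]
n 10 r [ 0.0003 -0.0004 -0.2877]
0 [ 0.0081 -0.0283 -0.001 ]
1 [ 0.0122 -0.0268 -0.001 ]
2 [ 0.0161 -0.0247 -0.001 ]
3 [ 0.0196 -0.022  -0.001 ]
4 [ 0.0227 -0.0188 -0.001 ]
5 [ 0.0253 -0.0152 -0.001 ]
6 [ 0.0273 -0.0112 -0.001 ]
7 [ 0.0286 -0.007  -0.001 ]
8 [ 0.0293 -0.0026 -0.001 ]
9 [ 0.0294  0.0018 -0.001 ]
```

Request:
{"name": "send_rows", "arguments": {"motion": [{"tx":0.008,"ty":-0.028,"tz":0,"rx":0,"ry":0,"rz":-0.288,"gripper":-0.5},{"tx":0.012,"ty":-0.027,"tz":0,"rx":0,"ry":0,"rz":-0.288,"gripper":-0.5},{"tx":0.016,"ty":-0.025,"tz":0,"rx":0,"ry":0,"rz":-0.288,"gripper":-0.5},{"tx":0.02,"ty":-0.022,"tz":0,"rx":0,"ry":0,"rz":-0.288,"gripper":-0.5},{"tx":0.023,"ty":-0.019,"tz":0,"rx":0,"ry":0,"rz":-0.288,"gripper":-0.5},{"tx":0.025,"ty":-0.015,"tz":0,"rx":0,"ry":0,"rz":-0.288,"gripper":-0.5},{"tx":0.027,"ty":-0.011,"tz":0,"rx":0,"ry":0,"rz":-0.288,"gripper":-0.5},{"tx":0.029,"ty":-0.007,"tz":0,"rx":0,"ry":0,"rz":-0.288,"gripper":-0.5},{"tx":0.029,"ty":-0.003,"tz":0,"rx":0,"ry":0,"rz":-0.288,"gripper":-0.5},{"tx":0.029,"ty":0.002,"tz":0,"rx":0,"ry":0,"rz":-0.285,"gripper":-0.5},{"tx":0,"ty":0,"tz":0,"rx":0,"ry":0,"rz":0,"gripper":-0.5}]}}

```text
time_s: 5.88
ee_pos: [425.0, 145.6, 242.7]
ee_rot: [179.9, -0.0, 86.3]
force: [-0.1, -0.5, -0.2]
gripper_width: 68.0
gripper_force: 0.0
```

```bash
python3 - <<'E'
from h import *
import pickle
s=env.state();print(s["ee_pos"],s["ee_rot"],s["qpos"].round(1),s["gripper_width"],s["time_s"])
im,c=grab("wrist");im2,c2=grab("side");pickle.dump(c,open("w3.pkl","wb"))
cr=cv2.resize(im2[160:340,180:380],(600,540));big=np.zeros((540,800,3),np.uint8)
w=cv2.resize(im,(640,480))
save(im,"w3");save(cr,"s3")
# bright top face of the core
g=cv2.cvtColor(im,cv2.COLOR_RGB2GRAY);print(np.percentile(g,[50,90,99]))
E
```

```text
[424.96037322 145.56921422 242.74399971] [ 1.79949500e+02 -2.97692833e-02  8.62826835e+01] [ 17.4   5.7 102.    0.   72.2  21.1] 67.99456161781553 5.875
[107. 169. 249.]
```

View pics/w3.png

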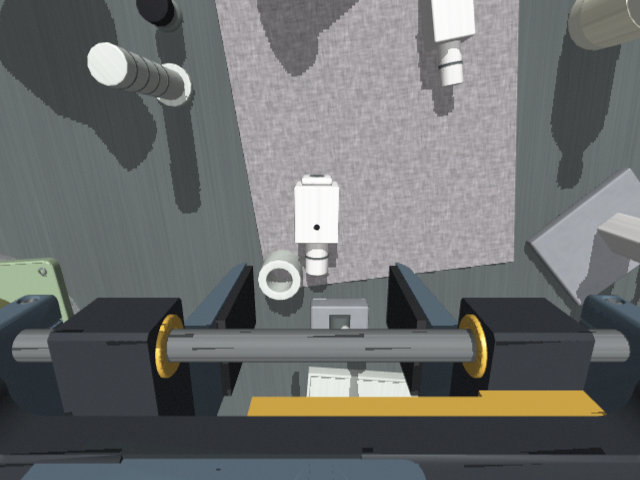

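The wrist view shows the core straight in line: top face about (295–338, 183–243), dot at (317,227), the insert at (452,20), the bush at (280,277).

```bash
python3 - <<'E'
from h import *
import pickle
c=pickle.load(open("w3.pkl","rb"));c2=pickle.load(open("w2.pkl","rb"))
im=cv2.cvtColor(cv2.imread("pics/w3.png"),cv2.COLOR_BGR2GRAY)
roi=im[178:250,285:350];_,m=cv2.threshold(roi,0,255,cv2.THRESH_OTSU)
d=roi[40:60,20:45];y,x=np.unravel_index(d.argmin(),d.shape);dot=(x+305,y+218)
m2=cv2.morphologyEx(m,cv2.MORPH_OPEN,np.ones((25,25)))
r=cv2.minAreaRect(cv2.findNonZero(m2));b=cv2.boxPoints(r)+[285,178];print(r,dot)
print(tri([(c,dot),(c2,(278.75,200.75))]))
P=np.array([atz(c,p,49) for p in b]);print(P.round(1),P.mean(0).round(1))
E
```

```text
((31.5, 26.5), (37.0, 43.0), 90.0) (np.int64(317), np.int64(226))
(array([419.4737122 , 132.57269869,  47.07088026]), [np.float64(0.8331993159851627), np.float64(0.8331993159852378)])
[[401.  176.3  49. ]
 [444.2 173.5  49. ]
 [442.2 135.2  49. ]
 [397.7 138.1  49. ]] [421.3 155.8  49. ]
```

```bash
python3 - <<'E'
from h import *
R0=R.from_euler('xyz',[180,0,86.3],degrees=True);R1=R0*R.from_rotvec([0,-40,0],degrees=True)
e=R1.as_euler('xyz',degrees=True);z=R1.as_matrix()[:,2];print(e.round(2),z.round(3))
G=np.array([420.3,146,32]);T=G+18.8*z;print(T.round(1))
move(T-90*z,e)
move(T,e,frm=(T-90*z,e),step=30)
E
```

```text
[180.   40.   86.3] [-0.041 -0.641 -0.766]
[419.5 133.9  17.6]
n 5 r [-2.000e-04 -2.666e-01 -7.000e-04]
0 [ 0.0187 -0.0017  0.0625]
1 [ 0.0273 -0.0017  0.0592]
2 [ 0.0352 -0.0017  0.0549]
3 [ 0.0425 -0.0017  0.0494]
4 [ 0.049  -0.0017  0.043 ]
n 3 t [ 0.   -0.    0.06]  r [0. 0. 0.]
```

Request:
{"name": "send_rows", "arguments": {"motion": [{"tx":0.0187,"ty":-0.0017,"tz":0.0625,"rx":0,"ry":-0.2666,"rz":0,"gripper":-0.6},{"tx":0.0273,"ty":-0.0017,"tz":0.0592,"rx":0,"ry":-0.2666,"rz":0,"gripper":-0.6},{"tx":0.0352,"ty":-0.0017,"tz":0.0549,"rx":0,"ry":-0.2666,"rz":0,"gripper":-0.6},{"tx":0.0425,"ty":-0.0017,"tz":0.0494,"rx":0,"ry":-0.2666,"rz":0,"gripper":-0.6},{"tx":0.049,"ty":-0.0017,"tz":0.043,"rx":0,"ry":-0.2666,"rz":0,"gripper":-0.6},{"tx":0,"ty":0,"tz":0,"rx":0,"ry":0,"rz":0,"gripper":-0.6}]}}

```text
time_s: 6.72
ee_pos: [421.8, 192.2, 82.3]
ee_rot: [-179.5, 40.3, 86.7]
force: [-1.0, -0.9, -0.2]
gripper_width: 73.1
gripper_force: 0.0
```

```bash
python3 - <<'E'
from h import *
print(env.state()["ee_pos"],env.state()["ee_rot"],env.state()["qpos"].round(1))
move([419.5,133.9,17.6],[180,40,86.3],step=30)
E
```

```text
[421.80560062 192.18152498  82.33033188] [-179.51038201   40.32499871   86.69676021] [ 42.   31.9 101.5 -27.2  79.4  58.5]
n 3 r [-0.0026  0.0036  0.0034]
0 [-0.0017  0.0012  0.0581]
1 [-0.0018  0.0011  0.058 ]
2 [-0.0019  0.001   0.058 ]
```

Request:
{"name": "send_rows", "arguments": {"motion": [{"tx":-0.001,"ty":0.001,"tz":0.057,"rx":0,"ry":0,"rz":0,"gripper":-0.6},{"tx":-0.001,"ty":0.001,"tz":0.057,"rx":0,"ry":0,"rz":0,"gripper":-0.6},{"tx":-0.001,"ty":0.001,"tz":0.057,"rx":0,"ry":0,"rz":0,"gripper":-0.6},{"tx":0,"ty":0,"tz":0,"rx":0,"ry":0,"rz":0,"gripper":-0.6},{"tx":0,"ty":0,"tz":0,"rx":0,"ry":0,"rz":0,"gripper":-0.6}]}}

```text
time_s: 7.35
ee_pos: [422.1, 136.1, 23.9]
ee_rot: [179.7, 39.8, 86.1]
force: [-0.1, -0.1, -0.1]
gripper_width: 73.2
gripper_force: 0.0
```

Request:
{"name": "send_rows", "arguments": {"grip_force": 45, "motion": [{"tx":0,"ty":0,"tz":0,"rx":0,"ry":0,"rz":0,"gripper":1},{"tx":0,"ty":0,"tz":0,"rx":0,"ry":0,"rz":0,"gripper":1},{"tx":0,"ty":0,"tz":0,"rx":0,"ry":0,"rz":0,"gripper":1},{"tx":0,"ty":0,"tz":0,"rx":0,"ry":0,"rz":0,"gripper":1}]}}

```text
time_s: 7.85
ee_pos: [420.7, 135.9, 22.3]
ee_rot: [-180.0, 40.0, 86.3]
force: [-1.1, 2.1, 4.1]
gripper_width: 45.8
gripper_force: 45.0
```

Request:
{"name": "send_rows", "arguments": {"motion": [{"tx":-0.0557,"ty":0,"tz":-0.0664,"rx":0,"ry":0,"rz":0,"gripper":1},{"tx":-0.0557,"ty":0,"tz":-0.0664,"rx":0,"ry":0,"rz":0,"gripper":1},{"tx":-0.0557,"ty":0,"tz":-0.0664,"rx":0,"ry":0,"rz":0,"gripper":1},{"tx":0,"ty":0,"tz":0,"rx":0,"ry":0,"rz":0,"gripper":1}]}}

```text
time_s: 8.35
ee_pos: [422.1, 136.9, 153.5]
ee_rot: [179.6, 39.7, 86.1]
force: [0.4, 0.3, -4.5]
gripper_width: 45.7
gripper_force: 45.0
```

```bash
python3 - <<'E'
from h import *
s=env.state();print(s["ee_pos"],s["ee_rot"],s["qpos"].round(1),s["gripper_width"])
A=([421.,137,220],[180,-50,86.3]); move(*A,deg=8.5)
psi=40;e=[180,-50,psi];z=R.from_euler('xyz',e,degrees=True).as_matrix()[:,2];h=np.array([np.cos(np.radians(psi)),np.sin(np.radians(psi)),0])
G=np.array([530,-200,76.4])-10.7*h;T=G+18.8*z;print(T.round(1),z)
move(T+[0,0,100],e,frm=A)
E
```

```text
[422.14567313 136.90818528 153.47673901] [179.64081979  39.69438068  86.09240318] [ 37.7  23.9 102.9 -29.   82.9  52.9] 45.710292164307305
n 11 r [9.000e-04 2.718e-01 2.000e-04]
0 [-0.0077 -0.0002 -0.0093]
1 [-0.0063 -0.0002 -0.0103]
2 [-0.0048 -0.0002 -0.0111]
3 [-0.0032 -0.0002 -0.0117]
4 [-0.0015 -0.0002 -0.012 ]
5 [ 0.0002 -0.0002 -0.0121]
6 [ 0.0019 -0.0002 -0.0119]
7 [ 0.0036 -0.0002 -0.0115]
8 [ 0.0052 -0.0002 -0.0109]
9 [ 0.0067 -0.0002 -0.0101]
10 [ 0.0081 -0.0002 -0.009 ]
[ 532.8 -197.6   64.3] [ 0.58682409  0.49240388 -0.64278761]
n 7 r [-0.1689 -0.      0.1417]
0 [-0.0722  0.0381 -0.0613]
1 [-0.069   0.0486 -0.0574]
2 [-0.065   0.0584 -0.0527]
3 [-0.0603  0.0675 -0.0471]
4 [-0.055   0.0757 -0.0408]
5 [-0.0491  0.0828 -0.0338]
6 [-0.0427  0.0889 -0.0262]
```

Request:
{"name": "send_rows", "arguments": {"motion": [{"tx":-0.0077,"ty":0,"tz":-0.0093,"rx":0,"ry":0.2718,"rz":0,"gripper":1},{"tx":-0.0063,"ty":0,"tz":-0.0103,"rx":0,"ry":0.2718,"rz":0,"gripper":1},{"tx":-0.0048,"ty":0,"tz":-0.0111,"rx":0,"ry":0.2718,"rz":0,"gripper":1},{"tx":-0.0032,"ty":0,"tz":-0.0117,"rx":0,"ry":0.2718,"rz":0,"gripper":1},{"tx":-0.0015,"ty":0,"tz":-0.012,"rx":0,"ry":0.2718,"rz":0,"gripper":1},{"tx":0.0002,"ty":0,"tz":-0.0121,"rx":0,"ry":0.2718,"rz":0,"gripper":1},{"tx":0.0019,"ty":0,"tz":-0.0119,"rx":0,"ry":0.2718,"rz":0,"gripper":1},{"tx":0.0036,"ty":0,"tz":-0.0115,"rx":0,"ry":0.2718,"rz":0,"gripper":1},{"tx":0.0052,"ty":0,"tz":-0.0109,"rx":0,"ry":0.2718,"rz":0,"gripper":1},{"tx":0.0067,"ty":0,"tz":-0.0101,"rx":0,"ry":0.2718,"rz":0,"gripper":1},{"tx":0.0081,"ty":0,"tz":-0.009,"rx":0,"ry":0.2718,"rz":0,"gripper":1},{"tx":0,"ty":0,"tz":0,"rx":0,"ry":0,"rz":0,"gripper":1}]}}

```text
time_s: 9.85
ee_pos: [419.9, 134.4, 215.2]
ee_rot: [-179.3, -49.6, 85.6]
force: [-0.4, 0.4, -3.9]
gripper_width: 45.8
gripper_force: 45.0
```

Request:
{"name": "send_rows", "arguments": {"motion": [{"tx":-0.0722,"ty":0.0381,"tz":-0.0613,"rx":-0.1689,"ry":0,"rz":0.1417,"gripper":1},{"tx":-0.069,"ty":0.0486,"tz":-0.0574,"rx":-0.1689,"ry":0,"rz":0.1417,"gripper":1},{"tx":-0.065,"ty":0.0584,"tz":-0.0527,"rx":-0.1689,"ry":0,"rz":0.1417,"gripper":1},{"tx":-0.0603,"ty":0.0675,"tz":-0.0471,"rx":-0.1689,"ry":0,"rz":0.1417,"gripper":1},{"tx":-0.055,"ty":0.0757,"tz":-0.0408,"rx":-0.1689,"ry":0,"rz":0.1417,"gripper":1},{"tx":-0.0491,"ty":0.0828,"tz":-0.0338,"rx":-0.1689,"ry":0,"rz":0.1417,"gripper":1},{"tx":-0.0427,"ty":0.0889,"tz":-0.0262,"rx":-0.1689,"ry":0,"rz":0.1417,"gripper":1},{"tx":0,"ty":0,"tz":0,"rx":0,"ry":0,"rz":0,"gripper":1},{"tx":0,"ty":0,"tz":0,"rx":0,"ry":0,"rz":0,"gripper":1}]}}

```text
time_s: 10.98
ee_pos: [532.4, -197.4, 164.0]
ee_rot: [179.8, -49.7, 40.3]
force: [0.1, 0.3, -3.6]
gripper_width: 45.7
gripper_force: 45.0
```

```bash
python3 - <<'E'
from h import *
s=env.state();print(s["ee_pos"],s["ee_rot"],s["qpos"].round(1),s["gripper_width"])
move([532.8,-197.6,160],[180,-50,40])
im,c=grab("side");save(cv2.resize(im[150:390,260:580],(800,600)),"s4")
E
```

```text
[ 532.39740898 -197.44224535  163.98588951] [179.80085891 -49.70015364  40.29753094] [-48.4  21.3 113.3  59.6  62.1 -36.5] 45.695941735084304
n 1 r [-0.0009  0.01    0.0064]
0 [-0.0058  0.0007  0.0055]
```

View pics/s4.png

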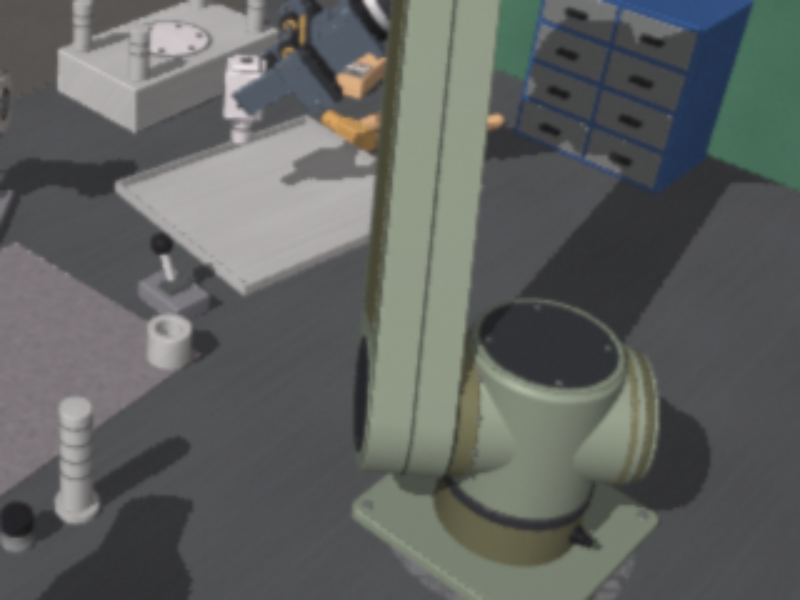

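The crop shows the core held upright by the gripper above the tray (head at about (243,85)), and the lever leaning away, so the light is on.

Request:
{"name": "send_rows", "arguments": {"motion": [{"tx":-0.0486,"ty":0,"tz":0.0408,"rx":0,"ry":0,"rz":0,"gripper":1},{"tx":-0.0486,"ty":0,"tz":0.0408,"rx":0,"ry":0,"rz":0,"gripper":1},{"tx":-0.041,"ty":0,"tz":0.0344,"rx":0,"ry":0,"rz":0,"gripper":1},{"tx":0,"ty":0,"tz":0,"rx":0,"ry":0,"rz":0,"gripper":1},{"tx":0,"ty":0,"tz":0,"rx":0,"ry":0,"rz":0,"gripper":1}]}}

```text
time_s: 11.65
ee_pos: [533.4, -199.1, 75.5]
ee_rot: [179.5, -49.8, 40.4]
force: [-0.1, -0.6, -4.2]
gripper_width: 45.6
gripper_force: 45.0
```

Request:
{"name": "send_rows", "arguments": {"motion": [{"tx":-0.0023,"ty":0,"tz":0.0019,"rx":0,"ry":0,"rz":0,"gripper":1},{"tx":-0.0023,"ty":0,"tz":0.0019,"rx":0,"ry":0,"rz":0,"gripper":1},{"tx":0,"ty":0,"tz":0,"rx":0,"ry":0,"rz":0,"gripper":1}]}}

```text
time_s: 12.02
ee_pos: [532.8, -199.5, 71.7]
ee_rot: [179.6, -49.8, 40.3]
force: [0.1, 0.7, -3.5]
gripper_width: 45.8
gripper_force: 45.0
```

Request:
{"name": "send_rows", "arguments": {"motion": [{"tx":-0.0023,"ty":0,"tz":0.0019,"rx":0,"ry":0,"rz":0,"gripper":1},{"tx":-0.0023,"ty":0,"tz":0.0019,"rx":0,"ry":0,"rz":0,"gripper":1},{"tx":0,"ty":0,"tz":0,"rx":0,"ry":0,"rz":0,"gripper":1}]}}

```text
time_s: 12.4
ee_pos: [532.7, -199.4, 68.2]
ee_rot: [179.7, -49.8, 40.2]
force: [-0.1, 0.1, -3.9]
gripper_width: 45.5
gripper_force: 45.0
```

Request:
{"name": "send_rows", "arguments": {"motion": [{"tx":-0.0023,"ty":0,"tz":0.0019,"rx":0,"ry":0,"rz":0,"gripper":1},{"tx":-0.0015,"ty":0,"tz":0.0013,"rx":0,"ry":0,"rz":0,"gripper":1},{"tx":0,"ty":0,"tz":0,"rx":0,"ry":0,"rz":0,"gripper":1}]}}

```text
time_s: 12.78
ee_pos: [532.7, -199.4, 65.8]
ee_rot: [179.7, -49.8, 40.3]
force: [-1.0, 0.4, -3.6]
gripper_width: 45.8
gripper_force: 45.0
```

Request:
{"name": "send_rows", "arguments": {"motion": [{"tx":-0.0015,"ty":0,"tz":0.0013,"rx":0,"ry":0,"rz":0,"gripper":1},{"tx":0,"ty":0,"tz":0,"rx":0,"ry":0,"rz":0,"gripper":1}]}}

```text
time_s: 13.02
ee_pos: [532.9, -199.4, 65.1]
ee_rot: [179.6, -49.8, 40.3]
force: [-0.4, 0.2, -4.0]
gripper_width: 45.8
gripper_force: 45.0
```

Request:
{"name": "send_rows", "arguments": {"motion": [{"tx":-0.0015,"ty":0,"tz":0.0013,"rx":0,"ry":0,"rz":0,"gripper":1},{"tx":0,"ty":0,"tz":0,"rx":0,"ry":0,"rz":0,"gripper":1}]}}

```text
time_s: 13.28
ee_pos: [533.2, -199.3, 65.0]
ee_rot: [179.6, -49.9, 40.3]
force: [-1.7, 0.2, 4.0]
gripper_width: 46.0
gripper_force: 4.5
```

Request:
{"name": "send_rows", "arguments": {"grip_force": 15, "motion": [{"tx":0,"ty":0,"tz":0,"rx":0,"ry":0,"rz":0,"gripper":1},{"tx":0,"ty":0,"tz":0,"rx":0,"ry":0,"rz":0,"gripper":1},{"tx":0,"ty":0,"tz":0,"rx":0,"ry":0,"rz":0,"gripper":-0.05},{"tx":0,"ty":0,"tz":0,"rx":0,"ry":0,"rz":0,"gripper":-0.2},{"tx":0,"ty":0,"tz":0,"rx":0,"ry":0,"rz":0,"gripper":-0.5},{"tx":0,"ty":0,"tz":0,"rx":0,"ry":0,"rz":0,"gripper":-0.6},{"tx":0,"ty":0,"tz":-0.04,"rx":0,"ry":0,"rz":0,"gripper":-0.6},{"tx":0,"ty":0,"tz":-0.08,"rx":0,"ry":0,"rz":0,"gripper":-0.6},{"tx":0,"ty":0,"tz":-0.1,"rx":0,"ry":0,"rz":0,"gripper":-0.6},{"tx":0,"ty":0,"tz":-0.1,"rx":0,"ry":0,"rz":0,"gripper":-0.6},{"tx":0,"ty":0,"tz":0,"rx":0,"ry":0,"rz":0,"gripper":-0.6}]}}

```text
time_s: 14.65
ee_pos: [438.6, -280.5, 169.2]
ee_rot: [179.2, -49.7, 40.4]
force: [1.0, -0.3, -0.5]
gripper_width: 73.2
gripper_force: 0.0
```

```bash
python3 - <<'E'
from h import *
import pickle
s=env.state();print(s["ee_pos"],s["ee_rot"],s["qpos"].round(1),s["gripper_width"],s["time_s"])
im,c=grab("wrist");save(im,"w5");pickle.dump(c,open("w5.pkl","wb"))
im,c=grab("top");save(im,"t5")
E
```

```text
[ 438.56023976 -280.53749202  169.17827869] [179.16970098 -49.72155362  40.444627  ] [-62.8  21.6 111.7  52.1  70.9 -41.9] 73.21259284195764 14.65
```

View pics/w5.png

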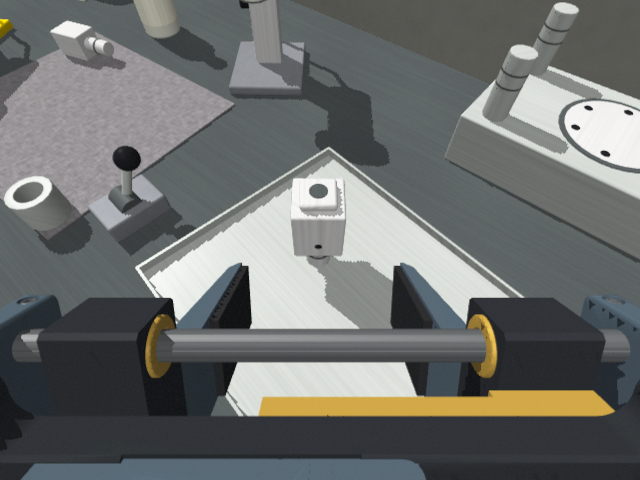

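The wrist view shows the core standing in the tray, side 1's dot at (318,246) facing the gripper, and the boss centre at (319,194).

```bash
python3 - <<'E'
from h import *
import pickle
c=pickle.load(open("w5.pkl","rb"));t=pickle.load(open("c0.pkl","rb"))["top"]
print("boss",atz(c,(319,193.5),111).round(1),"dot",atz(c,(318.5,246),61).round(1))
im=cv2.imread("pics/t5.png")
a=cv2.resize(im[120:220,250:350],None,fx=6,fy=6,interpolation=cv2.INTER_CUBIC)
b=cv2.resize(im[210:260,360:460],None,fx=6,fy=6,interpolation=cv2.INTER_CUBIC)
cv2.imwrite("pics/t5z.png",a)
e=[180,0,130.3]
move([480,-240,290],e,step=50)
E
```

```text
boss [ 528.3 -204.5  111. ] dot [ 512.8 -217.1   61. ]
n 12 r [ 0.1088 -0.1073 -0.2333]
0 [ 0.0217 -0.0003 -0.0061]
1 [ 0.0212  0.0019 -0.0074]
2 [ 0.0204  0.004  -0.0087]
3 [ 0.0192  0.0059 -0.0101]
4 [ 0.0178  0.0075 -0.0115]
5 [ 0.0161  0.0089 -0.013 ]
6 [ 0.0142  0.01   -0.0144]
7 [ 0.0121  0.0107 -0.0157]
8 [ 0.0098  0.0111 -0.0169]
9 [ 0.0074  0.0112 -0.018 ]
10 [ 0.005   0.0109 -0.019 ]
11 [ 0.0027  0.0103 -0.0198]
```

View pics/t5z.png

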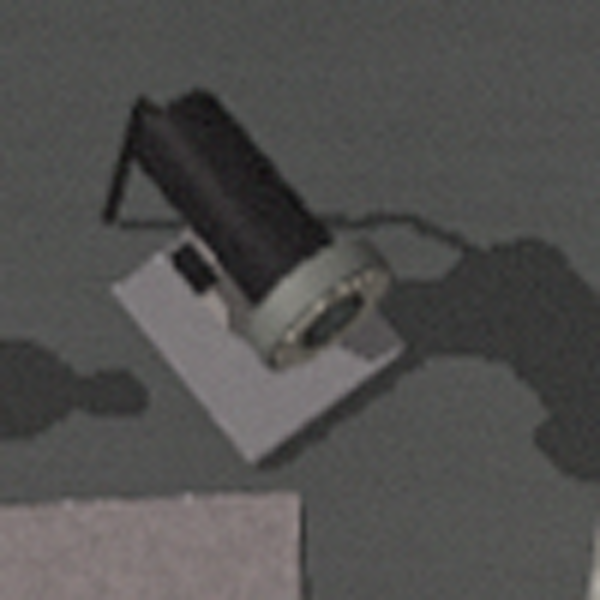

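The crop shows the lens ring centre at about (333,315) in the crop, i.e. (305.5,172.5). It also shows the barrel and base edges that give its heading.

```bash
python3 - <<'E'
from h import *
import pickle
d=pickle.load(open("c0.pkl","rb"));t=d["top"]
f=lambda x,y,z: atz(t,(250+x/6,120+y/6),z)
def az(a,b): v=b-a; return np.degrees(np.arctan2(v[1],v[0])).round(1)
print("base",az(f(250,465,12),f(112,287,12)),az(f(400,345,12),f(250,465,12))-90)
print("barrel",az(f(250,305,170),f(135,150,170)),az(f(330,240,170),f(210,92,170)))
print("ring",az(f(393,275,170),f(275,368,170))-90)
L0=f(333,315,170);print("lens",L0.round(1), tri([(t,(305.5,172.5)),(d["side"],(259,191))]))
for L in (38,40,42): print(L,(L0-91*np.array([np.cos(np.radians(L)),np.sin(np.radians(L)),0])).round(1))
E
```

```text
base 37.9 40.80000000000001
barrel 36.4 38.5
ring 40.5
lens [696.4  37.  170. ] (array([699.31503501,  38.85945179, 167.49460206]), [np.float64(2.588281476846776), np.float64(2.588281476846723)])
38 [624.7 -19.1 170. ]
40 [626.7 -21.5 170. ]
42 [628.8 -23.9 170. ]
```

Request:
{"name": "send_rows", "arguments": {"motion": [{"tx":0.0217,"ty":0,"tz":-0.0061,"rx":0.1088,"ry":-0.1073,"rz":-0.2333,"gripper":-0.6},{"tx":0.0212,"ty":0.0019,"tz":-0.0074,"rx":0.1088,"ry":-0.1073,"rz":-0.2333,"gripper":-0.6},{"tx":0.0204,"ty":0.004,"tz":-0.0087,"rx":0.1088,"ry":-0.1073,"rz":-0.2333,"gripper":-0.6},{"tx":0.0192,"ty":0.0059,"tz":-0.0101,"rx":0.1088,"ry":-0.1073,"rz":-0.2333,"gripper":-0.6},{"tx":0.0178,"ty":0.0075,"tz":-0.0115,"rx":0.1088,"ry":-0.1073,"rz":-0.2333,"gripper":-0.6},{"tx":0.0161,"ty":0.0089,"tz":-0.013,"rx":0.1088,"ry":-0.1073,"rz":-0.2333,"gripper":-0.6},{"tx":0.0142,"ty":0.01,"tz":-0.0144,"rx":0.1088,"ry":-0.1073,"rz":-0.2333,"gripper":-0.6},{"tx":0.0121,"ty":0.0107,"tz":-0.0157,"rx":0.1088,"ry":-0.1073,"rz":-0.2333,"gripper":-0.6},{"tx":0.0098,"ty":0.0111,"tz":-0.0169,"rx":0.1088,"ry":-0.1073,"rz":-0.2333,"gripper":-0.6},{"tx":0.0074,"ty":0.0112,"tz":-0.018,"rx":0.1088,"ry":-0.1073,"rz":-0.2333,"gripper":-0.6},{"tx":0.005,"ty":0.0109,"tz":-0.019,"rx":0.1088,"ry":-0.1073,"rz":-0.2333,"gripper":-0.6},{"tx":0.0027,"ty":0.0103,"tz":-0.0198,"rx":0.1088,"ry":-0.1073,"rz":-0.2333,"gripper":-0.6}]}}

```text
time_s: 16.25
ee_pos: [480.6, -238.4, 288.7]
ee_rot: [-179.9, -0.1, 130.7]
force: [-0.6, 0.4, 0.3]
gripper_width: 73.1
gripper_force: 0.0
```

```bash
python3 - <<'E'
from h import *
s=env.state();print(s["ee_pos"],s["ee_rot"],s["qpos"].round(1),s["gripper_width"],s["time_s"])
move([529,-203,200],[180,0,130.3])
E
```

```text
[ 480.59563302 -238.38206869  288.65910009] [-1.79854851e+02 -1.01536429e-01  1.30707702e+02] [-27.5  12.7  86.8  -0.1  80.7 -68.2] 73.10242250106289 16.25
n 2 r [-0.0024 -0.0017  0.0068]
0 [-0.0049  0.06    0.0885]
1 [-0.0046  0.0599  0.0886]
```

Request:
{"name": "send_rows", "arguments": {"motion": [{"tx":-0.0049,"ty":0.06,"tz":0.0885,"rx":0,"ry":0,"rz":0,"gripper":-0.7},{"tx":-0.0046,"ty":0.06,"tz":0.0885,"rx":0,"ry":0,"rz":0,"gripper":-0.7},{"tx":0,"ty":0,"tz":0,"rx":0,"ry":0,"rz":0,"gripper":-0.7},{"tx":0,"ty":0,"tz":0,"rx":0,"ry":0,"rz":0,"gripper":-0.7}]}}

```text
time_s: 16.75
ee_pos: [529.1, -204.5, 201.7]
ee_rot: [-180.0, -0.0, 130.4]
force: [0.1, 0.3, 0.3]
gripper_width: 77.2
gripper_force: 0.0
```

```bash
python3 - <<'E'
from h import *
import pickle
s=env.state();print(s["ee_pos"],s["ee_rot"],s["qpos"].round(1))
im,c=grab("wrist");save(im,"w6");pickle.dump(c,open("w6.pkl","wb"))
print(proj(c,[529,-203,111]))
move([529,-203,72],[180,0,130.3],step=40)
E
```

```text
[ 529.11944457 -204.46792566  201.67255331] [-1.79968417e+02 -2.73140497e-02  1.30421392e+02] [-22.3  18.1  91.8  -0.   70.2 -62.7]
[321.83568995 241.97329376]
n 4 t [0.001  0.0005 0.0653]  r [0.0002 0.0006 0.0006]
```

View pics/w6.png

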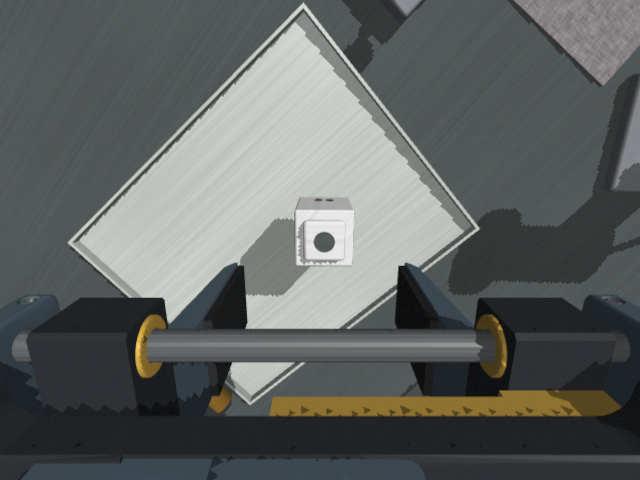

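The wrist view shows the core's boss centre at (324,241), square to the fingers, with side 2's dots at (322,200), as planned.

Request:
{"name": "send_rows", "arguments": {"motion": [{"tx":0.0006,"ty":0.0012,"tz":0.065,"rx":0,"ry":0,"rz":0,"gripper":-0.7},{"tx":0.0006,"ty":0.0012,"tz":0.065,"rx":0,"ry":0,"rz":0,"gripper":-0.7},{"tx":0.0006,"ty":0.0012,"tz":0.065,"rx":0,"ry":0,"rz":0,"gripper":-0.7},{"tx":0.0006,"ty":0.0012,"tz":0.063,"rx":0,"ry":0,"rz":0,"gripper":-0.7},{"tx":0,"ty":0,"tz":0,"rx":0,"ry":0,"rz":0,"gripper":-0.5},{"tx":0,"ty":0,"tz":0,"rx":0,"ry":0,"rz":0,"gripper":-0.3}]}}

```text
time_s: 17.55
ee_pos: [531.3, -203.3, 74.7]
ee_rot: [179.9, 0.2, 130.3]
force: [0.5, -0.4, 1.1]
gripper_width: 61.6
gripper_force: 0.0
```

Request:
{"name": "send_rows", "arguments": {"grip_force": 50, "motion": [{"tx":0,"ty":0,"tz":0,"rx":0,"ry":0,"rz":0,"gripper":-0.1},{"tx":0,"ty":0,"tz":0,"rx":0,"ry":0,"rz":0,"gripper":0},{"tx":0,"ty":0,"tz":0,"rx":0,"ry":0,"rz":0,"gripper":1},{"tx":0,"ty":0,"tz":0,"rx":0,"ry":0,"rz":0,"gripper":1},{"tx":0,"ty":0,"tz":0,"rx":0,"ry":0,"rz":0,"gripper":1}]}}

```text
time_s: 18.18
ee_pos: [530.8, -202.8, 73.9]
ee_rot: [179.9, 0.1, 130.3]
force: [-1.2, 0.8, 6.0]
gripper_width: 45.4
gripper_force: 50.0
```

```bash
python3 - <<'E'
from h import *
A=([530.8,-202.8,210],[180,0,130.3]); B=([550,-134,210],[180,0,40.0]); C=([570,-65,210],[180,0,-51])
move(B[0],B[1],deg=10.1,frm=A);move(C[0],C[1],deg=10.2,frm=B)
E
```

```text
n 9 r [ 0.     -0.      0.3344]
0 [0.0089 0.0131 0.    ]
1 [0.0111 0.0114 0.    ]
2 [0.0129 0.0093 0.    ]
3 [0.0143 0.0069 0.    ]
4 [0.0153 0.0043 0.    ]
5 [0.0158 0.0016 0.    ]
6 [ 0.0158 -0.0012 -0.    ]
7 [ 0.0154 -0.0039 -0.    ]
8 [ 0.0145 -0.0066 -0.    ]
n 9 r [-0.    -0.     0.337]
0 [ 0.0133 -0.0089 -0.    ]
1 [ 0.0115 -0.0111 -0.    ]
2 [ 0.0094 -0.0129 -0.    ]
3 [ 0.007  -0.0144 -0.    ]
4 [ 0.0043 -0.0154 -0.    ]
5 [ 0.0016 -0.0159 -0.    ]
6 [-0.0013 -0.0159 -0.    ]
7 [-0.004  -0.0154 -0.    ]
8 [-0.0067 -0.0145 -0.    ]
```

Request:
{"name": "send_rows", "arguments": {"motion": [{"tx":0,"ty":0,"tz":-0.09,"rx":0,"ry":0,"rz":0,"gripper":1},{"tx":0,"ty":0,"tz":-0.09,"rx":0,"ry":0,"rz":0,"gripper":1},{"tx":0,"ty":0,"tz":-0.092,"rx":0,"ry":0,"rz":0,"gripper":1},{"tx":0,"ty":0,"tz":0,"rx":0,"ry":0,"rz":0,"gripper":1}]}}

```text
time_s: 18.68
ee_pos: [531.9, -203.1, 211.7]
ee_rot: [179.8, 0.4, 130.3]
force: [0.4, -0.8, -5.1]
gripper_width: 45.7
gripper_force: 50.0
```

Request:
{"name": "send_rows", "arguments": {"motion": [{"tx":0.0089,"ty":0.0131,"tz":0,"rx":0,"ry":0,"rz":0.334,"gripper":1},{"tx":0.0111,"ty":0.0114,"tz":0,"rx":0,"ry":0,"rz":0.334,"gripper":1},{"tx":0.0129,"ty":0.0093,"tz":0,"rx":0,"ry":0,"rz":0.334,"gripper":1},{"tx":0.0143,"ty":0.0069,"tz":0,"rx":0,"ry":0,"rz":0.334,"gripper":1},{"tx":0.0153,"ty":0.0043,"tz":0,"rx":0,"ry":0,"rz":0.334,"gripper":1},{"tx":0.0158,"ty":0.0016,"tz":0,"rx":0,"ry":0,"rz":0.334,"gripper":1},{"tx":0.0158,"ty":-0.0012,"tz":0,"rx":0,"ry":0,"rz":0.334,"gripper":1},{"tx":0.0154,"ty":-0.0039,"tz":0,"rx":0,"ry":0,"rz":0.334,"gripper":1},{"tx":0.0145,"ty":-0.0066,"tz":0,"rx":0,"ry":0,"rz":0.334,"gripper":1}]}}

```text
time_s: 19.8
ee_pos: [547.6, -132.8, 205.5]
ee_rot: [-179.7, 0.2, 39.8]
force: [0.1, 0.2, -3.5]
gripper_width: 45.9
gripper_force: 50.0
```

Request:
{"name": "send_rows", "arguments": {"motion": [{"tx":0.0133,"ty":-0.0089,"tz":0,"rx":0,"ry":0,"rz":0.337,"gripper":1},{"tx":0.0115,"ty":-0.0111,"tz":0,"rx":0,"ry":0,"rz":0.337,"gripper":1},{"tx":0.0094,"ty":-0.0129,"tz":0,"rx":0,"ry":0,"rz":0.337,"gripper":1},{"tx":0.007,"ty":-0.0144,"tz":0,"rx":0,"ry":0,"rz":0.337,"gripper":1},{"tx":0.0043,"ty":-0.0154,"tz":0,"rx":0,"ry":0,"rz":0.337,"gripper":1},{"tx":0.0016,"ty":-0.0159,"tz":0,"rx":0,"ry":0,"rz":0.337,"gripper":1},{"tx":-0.0013,"ty":-0.0159,"tz":0,"rx":0,"ry":0,"rz":0.337,"gripper":1},{"tx":-0.004,"ty":-0.0154,"tz":0,"rx":0,"ry":0,"rz":0.337,"gripper":1},{"tx":-0.0067,"ty":-0.0145,"tz":0,"rx":0,"ry":0,"rz":0.337,"gripper":1},{"tx":0,"ty":0,"tz":0,"rx":0,"ry":0,"rz":0,"gripper":1},{"tx":0,"ty":0,"tz":0,"rx":0,"ry":0,"rz":0,"gripper":1}]}}

```text
time_s: 21.18
ee_pos: [568.2, -64.5, 207.1]
ee_rot: [179.9, 0.1, -50.7]
force: [0.6, -1.1, -3.3]
gripper_width: 45.7
gripper_force: 50.0
```

```bash
python3 - <<'E'
from h import *
import pickle
s=env.state();print(s["ee_pos"],s["ee_rot"],s["qpos"].round(1))
im,c=grab("wrist");save(im,"w7");pickle.dump(c,open("w7.pkl","wb"))
print(proj(c,[696.4,37,170]))
E
```

```text
[568.20786395 -64.52924519 207.1464518 ] [ 1.79882910e+02  1.03169707e-01 -5.06907003e+01] [ -7.6  18.4  90.6  -0.   71.2 133.1]
[ 53.17077605 264.35647889]
```

View pics/w7.png

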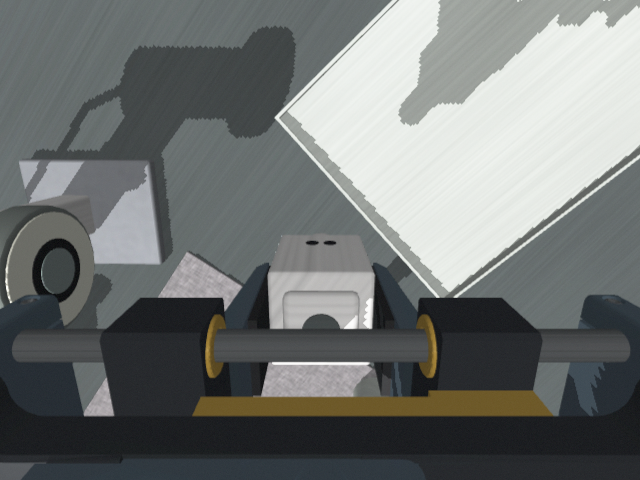

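The wrist view shows the held core with side 2's dots at (321,242), the lens centre at about (59,269), and the base edge level at row 160. So the camera heading is about 39.3°.

```bash
python3 - <<'E'
from h import *
import pickle
d=pickle.load(open("c0.pkl","rb"));c=pickle.load(open("w7.pkl","rb"))
print(atz(c,(20,160),12).round(1),atz(c,(150,160.5),12).round(1),atz(c,(163,264),12).round(1))
f=lambda p,z:atz(c,p,z)
v=f((20,160),12)-f((150,160.5),12);print(np.degrees(np.arctan2(v[1],v[0])));v=f((150,160.5),12)-f((163,264),12);print(np.degrees(np.arctan2(v[1],v[0]))+90)
X,e=tri([(c,(59,269)),(d["top"],(305.5,172.5)),(d["side"],(259,191))]);print(X,e)
L=39.3;h=np.array([np.cos(np.radians(L)),np.sin(np.radians(L)),0])
F=X-91*h;ax=F-23*h;print("F",F.round(1),"axis",ax.round(1))
T=[ax[0],ax[1],170+12.9];move(T,[180,0,L-90],step=20)
E
```

```text
[832.2  82.4  12. ] [732.4   1.4  12. ] [663.8  86.4  12. ]
39.08054403984347
38.92394205247969
[696.29868562  39.58774817 168.58488951] [np.float64(3.3943865987219377), np.float64(2.638850083219134), np.float64(3.8398854964306333)]
F [625.9 -18.  168.6] axis [608.1 -32.6 168.6]
n 3 t [ 0.0002 -0.034   0.0164]  r [ 0.001   0.0008 -0.0003]
```

Request:
{"name": "send_rows", "arguments": {"motion": [{"tx":-0.0004,"ty":-0.0256,"tz":0.0121,"rx":0,"ry":0,"rz":0,"gripper":1},{"tx":-0.0004,"ty":-0.0256,"tz":0.0121,"rx":0,"ry":0,"rz":0,"gripper":1},{"tx":-0.0004,"ty":-0.0256,"tz":0.0121,"rx":0,"ry":0,"rz":0,"gripper":1},{"tx":-0.0004,"ty":-0.0256,"tz":0.0121,"rx":0,"ry":0,"rz":0,"gripper":1},{"tx":0,"ty":0,"tz":0,"rx":0,"ry":0,"rz":0,"gripper":1},{"tx":0,"ty":0,"tz":0,"rx":0,"ry":0,"rz":0,"gripper":1}]}}

```text
time_s: 21.98
ee_pos: [608.1, -31.5, 184.4]
ee_rot: [180.0, -0.0, -50.8]
force: [-0.0, -0.2, -3.6]
gripper_width: 45.9
gripper_force: 50.0
```

```bash
python3 - <<'E'
from h import *
s=env.state();print(s["ee_pos"],s["ee_rot"],s["qpos"].round(1),s["gripper_width"])
move([607.2,-31.5,182.9],[180,0,-50.9])
im,c=grab("side");save(cv2.resize(im[140:290,180:380],(800,600)),"s8")
E
```

```text
[608.11155165 -31.51211234 184.43514734] [ 1.79975202e+02 -4.63673092e-03 -5.08192424e+01] [ -4.   22.5  87.7  -0.   69.9 136.8] 45.88118031563857
n 1 t [-0.0012  0.0014  0.0031]  r [ 0.0008 -0.0002  0.0027]
```

View pics/s8.png

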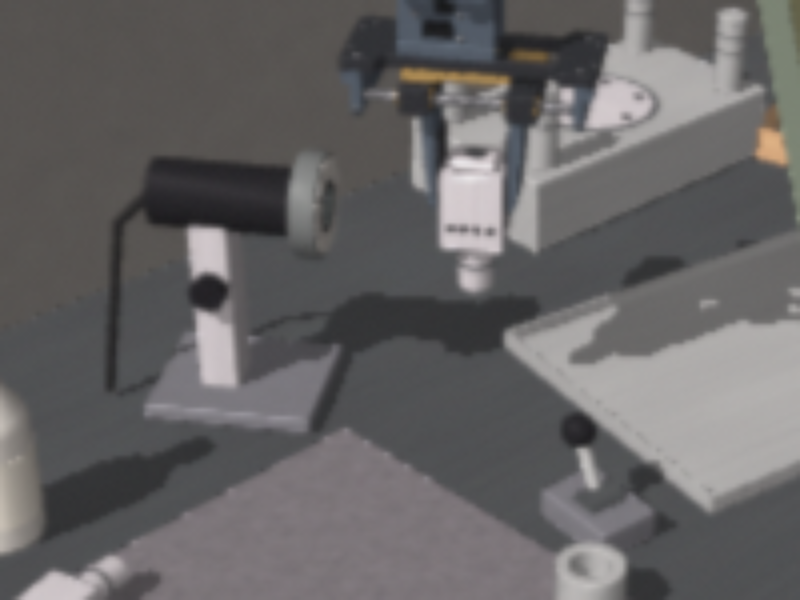

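The side crop shows side 4's dots at (471,231) in the crop facing left, so side 1 faces the lens at (320,205). The lever still leans away.

```bash
python3 - <<'E'
from h import *
import pickle
s=env.state();c=pickle.load(open("c0.pkl","rb"))["side"];p=s["ee_pos"];a=np.radians(129.1)
for z in (165,170,175): print(z,proj(c,[p[0]+23*np.cos(a),p[1]+23*np.sin(a),z]))
print("lens",proj(c,[695.7,40.4,170]),"seen",180+318/4,140+203/4, "dots seen",180+471/4,140+231/4, p)
E
```

```text
165 [296.8506456  199.41640606]
170 [296.84288994 197.90404233]
175 [296.83510434 196.38583915]
lens [260.15089859 191.0843737 ] seen 259.5 190.75 dots seen 297.75 197.75 [608.09032468 -31.63900456 184.65667979]
```

Request:
{"name": "send_rows", "arguments": {"motion": [{"tx":-0.0008,"ty":0.0008,"tz":0.0016,"rx":0,"ry":0,"rz":0.003,"gripper":1},{"tx":0,"ty":0,"tz":0,"rx":0,"ry":0,"rz":0,"gripper":1},{"tx":0,"ty":0,"tz":0,"rx":0,"ry":0,"rz":0,"gripper":1},{"tx":0,"ty":0,"tz":0,"rx":0,"ry":0,"rz":0,"gripper":1},{"tx":0,"ty":0,"tz":0,"rx":0,"ry":0,"rz":0,"gripper":1},{"tx":0,"ty":0,"tz":0,"rx":0,"ry":0,"rz":0,"gripper":1},{"tx":0,"ty":0,"tz":0,"rx":0,"ry":0,"rz":0,"gripper":1},{"tx":0,"ty":0,"tz":0,"rx":0,"ry":0,"rz":0,"gripper":1},{"tx":0,"ty":0,"tz":0,"rx":0,"ry":0,"rz":0,"gripper":1},{"tx":0,"ty":0,"tz":0,"rx":0,"ry":0,"rz":0,"gripper":1},{"tx":0,"ty":0,"tz":0,"rx":0,"ry":0,"rz":0,"gripper":1},{"tx":0,"ty":0,"tz":0,"rx":0,"ry":0,"rz":0,"gripper":1}]}}

```text
time_s: 23.52
ee_pos: [607.6, -31.4, 183.7]
ee_rot: [-180.0, -0.0, -50.9]
force: [0.4, -0.2, -3.5]
gripper_width: 45.9
gripper_force: 50.0
```

Request:
{"name": "send_rows", "arguments": {"motion": [{"tx":0,"ty":0,"tz":0,"rx":0,"ry":0,"rz":0,"gripper":1},{"tx":0,"ty":0,"tz":0,"rx":0,"ry":0,"rz":-0.3,"gripper":1},{"tx":0,"ty":0,"tz":0,"rx":0,"ry":0,"rz":-0.3,"gripper":1},{"tx":0,"ty":0,"tz":0,"rx":0,"ry":0,"rz":-0.3,"gripper":1},{"tx":0,"ty":0,"tz":0,"rx":0,"ry":0,"rz":-0.3,"gripper":1},{"tx":0,"ty":0,"tz":0,"rx":0,"ry":0,"rz":-0.3,"gripper":1},{"tx":0,"ty":0,"tz":0,"rx":0,"ry":0,"rz":-0.3,"gripper":1},{"tx":0,"ty":0,"tz":0,"rx":0,"ry":0,"rz":-0.3,"gripper":1},{"tx":0,"ty":0,"tz":0,"rx":0,"ry":0,"rz":-0.3,"gripper":1},{"tx":0,"ty":0,"tz":0,"rx":0,"ry":0,"rz":-0.3,"gripper":1},{"tx":0,"ty":0,"tz":0,"rx":0,"ry":0,"rz":-0.3,"gripper":1},{"tx":0,"ty":0,"tz":0,"rx":0,"ry":0,"rz":0,"gripper":1}]}}

```text
time_s: 25.02
ee_pos: [607.7, -31.4, 183.7]
ee_rot: [180.0, -0.0, 39.0]
force: [-0.0, -0.4, -4.0]
gripper_width: 46.2
gripper_force: 50.0
```

Request:
{"name": "send_rows", "arguments": {"motion": [{"tx":0,"ty":0,"tz":0,"rx":0,"ry":0,"rz":0,"gripper":1},{"tx":0,"ty":0,"tz":0,"rx":0,"ry":0,"rz":0,"gripper":1},{"tx":0,"ty":0,"tz":0,"rx":0,"ry":0,"rz":0,"gripper":1},{"tx":0,"ty":0,"tz":0,"rx":0,"ry":0,"rz":0,"gripper":1}]}}

```text
time_s: 25.52
ee_pos: [607.6, -31.4, 183.6]
ee_rot: [180.0, -0.0, 39.1]
force: [0.2, -0.2, -3.4]
gripper_width: 45.6
gripper_force: 50.0
```

Exact. Hold on, then turn to side 3.

Request:
{"name": "send_rows", "arguments": {"motion": [{"tx":0,"ty":0,"tz":0,"rx":0,"ry":0,"rz":0,"gripper":1},{"tx":0,"ty":0,"tz":0,"rx":0,"ry":0,"rz":0,"gripper":1},{"tx":0,"ty":0,"tz":0,"rx":0,"ry":0,"rz":0,"gripper":1},{"tx":0,"ty":0,"tz":0,"rx":0,"ry":0,"rz":0,"gripper":1},{"tx":0,"ty":0,"tz":0,"rx":0,"ry":0,"rz":0,"gripper":1},{"tx":0,"ty":0,"tz":0,"rx":0,"ry":0,"rz":0,"gripper":1},{"tx":0,"ty":0,"tz":0,"rx":0,"ry":0,"rz":0,"gripper":1},{"tx":0,"ty":0,"tz":0,"rx":0,"ry":0,"rz":0,"gripper":1}]}}

```text
time_s: 26.52
ee_pos: [607.7, -31.4, 183.7]
ee_rot: [180.0, -0.0, 39.1]
force: [-1.3, 0.2, -3.4]
gripper_width: 45.2
gripper_force: 50.0
```

Request:
{"name": "send_rows", "arguments": {"motion": [{"tx":0,"ty":0,"tz":0,"rx":0,"ry":0,"rz":0,"gripper":1},{"tx":0,"ty":0,"tz":0,"rx":0,"ry":0,"rz":-0.3,"gripper":1},{"tx":0,"ty":0,"tz":0,"rx":0,"ry":0,"rz":-0.3,"gripper":1},{"tx":0,"ty":0,"tz":0,"rx":0,"ry":0,"rz":-0.3,"gripper":1},{"tx":0,"ty":0,"tz":0,"rx":0,"ry":0,"rz":-0.3,"gripper":1},{"tx":0,"ty":0,"tz":0,"rx":0,"ry":0,"rz":-0.3,"gripper":1},{"tx":0,"ty":0,"tz":0,"rx":0,"ry":0,"rz":-0.3,"gripper":1},{"tx":0,"ty":0,"tz":0,"rx":0,"ry":0,"rz":-0.3,"gripper":1},{"tx":0,"ty":0,"tz":0,"rx":0,"ry":0,"rz":-0.3,"gripper":1},{"tx":0,"ty":0,"tz":0,"rx":0,"ry":0,"rz":-0.3,"gripper":1},{"tx":0,"ty":0,"tz":0,"rx":0,"ry":0,"rz":-0.3,"gripper":1},{"tx":0,"ty":0,"tz":0,"rx":0,"ry":0,"rz":0,"gripper":1}]}}

```text
time_s: 28.02
ee_pos: [607.7, -31.4, 183.7]
ee_rot: [180.0, 0.0, 129.0]
force: [-0.1, 0.2, -3.4]
gripper_width: 45.6
gripper_force: 50.0
```

Request:
{"name": "send_rows", "arguments": {"motion": [{"tx":0,"ty":0,"tz":0,"rx":0,"ry":0,"rz":0,"gripper":1},{"tx":0,"ty":0,"tz":0,"rx":0,"ry":0,"rz":0,"gripper":1},{"tx":0,"ty":0,"tz":0,"rx":0,"ry":0,"rz":0,"gripper":1},{"tx":0,"ty":0,"tz":0,"rx":0,"ry":0,"rz":0,"gripper":1},{"tx":0,"ty":0,"tz":0,"rx":0,"ry":0,"rz":0,"gripper":1},{"tx":0,"ty":0,"tz":0,"rx":0,"ry":0,"rz":0,"gripper":1},{"tx":0,"ty":0,"tz":0,"rx":0,"ry":0,"rz":0,"gripper":1},{"tx":0,"ty":0,"tz":0,"rx":0,"ry":0,"rz":0,"gripper":1},{"tx":0,"ty":0,"tz":0,"rx":0,"ry":0,"rz":0,"gripper":1},{"tx":0,"ty":0,"tz":0,"rx":0,"ry":0,"rz":0,"gripper":1},{"tx":0,"ty":0,"tz":0,"rx":0,"ry":0,"rz":0,"gripper":1},{"tx":0,"ty":0,"tz":0,"rx":0,"ry":0,"rz":0,"gripper":1}]}}

```text
time_s: 29.52
ee_pos: [607.7, -31.4, 183.7]
ee_rot: [180.0, 0.0, 129.1]
force: [-0.7, -0.4, -4.0]
gripper_width: 45.2
gripper_force: 50.0
```

Request:
{"name": "send_rows", "arguments": {"motion": [{"tx":0,"ty":0,"tz":0,"rx":0,"ry":0,"rz":0,"gripper":1},{"tx":0,"ty":0,"tz":0,"rx":0,"ry":0,"rz":-0.3,"gripper":1},{"tx":0,"ty":0,"tz":0,"rx":0,"ry":0,"rz":-0.3,"gripper":1},{"tx":0,"ty":0,"tz":0,"rx":0,"ry":0,"rz":-0.3,"gripper":1},{"tx":0,"ty":0,"tz":0,"rx":0,"ry":0,"rz":-0.3,"gripper":1},{"tx":0,"ty":0,"tz":0,"rx":0,"ry":0,"rz":-0.3,"gripper":1},{"tx":0,"ty":0,"tz":0,"rx":0,"ry":0,"rz":-0.3,"gripper":1},{"tx":0,"ty":0,"tz":0,"rx":0,"ry":0,"rz":-0.3,"gripper":1},{"tx":0,"ty":0,"tz":0,"rx":0,"ry":0,"rz":-0.3,"gripper":1},{"tx":0,"ty":0,"tz":0,"rx":0,"ry":0,"rz":-0.3,"gripper":1},{"tx":0,"ty":0,"tz":0,"rx":0,"ry":0,"rz":-0.3,"gripper":1},{"tx":0,"ty":0,"tz":0,"rx":0,"ry":0,"rz":0,"gripper":1}]}}

```text
time_s: 31.02
ee_pos: [607.7, -31.4, 183.6]
ee_rot: [-180.0, 0.0, -141.0]
force: [0.4, 0.1, -3.7]
gripper_width: 46.0
gripper_force: 50.0
```

Request:
{"name": "send_rows", "arguments": {"motion": [{"tx":0,"ty":0,"tz":0,"rx":0,"ry":0,"rz":0,"gripper":1},{"tx":0,"ty":0,"tz":0,"rx":0,"ry":0,"rz":0,"gripper":1},{"tx":0,"ty":0,"tz":0,"rx":0,"ry":0,"rz":0,"gripper":1},{"tx":0,"ty":0,"tz":0,"rx":0,"ry":0,"rz":0,"gripper":1},{"tx":0,"ty":0,"tz":0,"rx":0,"ry":0,"rz":0,"gripper":1},{"tx":0,"ty":0,"tz":0,"rx":0,"ry":0,"rz":0,"gripper":1},{"tx":0,"ty":0,"tz":0,"rx":0,"ry":0,"rz":0,"gripper":1},{"tx":0,"ty":0,"tz":0,"rx":0,"ry":0,"rz":0,"gripper":1},{"tx":0,"ty":0,"tz":0,"rx":0,"ry":0,"rz":0,"gripper":1},{"tx":0,"ty":0,"tz":0,"rx":0,"ry":0,"rz":0,"gripper":1},{"tx":0,"ty":0,"tz":0,"rx":0,"ry":0,"rz":0,"gripper":1},{"tx":0,"ty":0,"tz":0,"rx":0,"ry":0,"rz":0,"gripper":1}]}}

```text
time_s: 32.52
ee_pos: [607.7, -31.4, 183.7]
ee_rot: [-180.0, 0.0, -140.9]
force: [0.6, -0.4, -4.1]
gripper_width: 45.7
gripper_force: 50.0
```

```bash
python3 - <<'E'
from h import *
import pickle
im,c=grab("side");g=cv2.cvtColor(im,cv2.COLOR_RGB2GRAY)[185:210,284:311];print(g.min(1))
ys,xs=np.where(g[8:17,4:22]<np.percentile(g[8:17,4:22],12));print(xs.mean()+288,ys.mean()+193)
h=np.array([np.cos(np.radians(39.1)),np.sin(np.radians(39.1)),0]);A=np.array([607.7,-31.4,183.7])-50*h
move([531,-203,190],[180,0,130.3],deg=10,frm=(A,[180,0,-140.9]))
E
```

```text
[64 64 64 63 64 64 67 81 77 75 80 82 82 82 81 82 83 82 81 81 81 81 81 80
 80]
293.4 195.1
n 9 r [-0.     -0.      0.3289]
0 [ 0.0262 -0.0188 -0.0014]
1 [ 0.0225 -0.023  -0.0014]
2 [ 0.0183 -0.0266 -0.0014]
3 [ 0.0134 -0.0293 -0.0014]
4 [ 0.0082 -0.0312 -0.0014]
5 [ 0.0028 -0.0321 -0.0014]
6 [-0.0028 -0.0321 -0.0014]
7 [-0.0083 -0.0312 -0.0014]
8 [-0.0135 -0.0293 -0.0014]
```

Request:
{"name": "send_rows", "arguments": {"motion": [{"tx":0.05,"ty":0,"tz":0,"rx":0,"ry":0,"rz":0,"gripper":1},{"tx":0.05,"ty":0,"tz":0,"rx":0,"ry":0,"rz":0,"gripper":1}]}}

```text
time_s: 32.83
ee_pos: [568.4, -63.2, 183.6]
ee_rot: [-180.0, -0.0, -140.9]
force: [0.4, 0.4, -3.1]
gripper_width: 45.8
gripper_force: 50.0
```

Request:
{"name": "send_rows", "arguments": {"motion": [{"tx":0.0262,"ty":-0.0188,"tz":-0.0014,"rx":0,"ry":0,"rz":0.329,"gripper":1},{"tx":0.0225,"ty":-0.023,"tz":-0.0014,"rx":0,"ry":0,"rz":0.329,"gripper":1},{"tx":0.0183,"ty":-0.0266,"tz":-0.0014,"rx":0,"ry":0,"rz":0.329,"gripper":1},{"tx":0.0134,"ty":-0.0293,"tz":-0.0014,"rx":0,"ry":0,"rz":0.329,"gripper":1},{"tx":0.0082,"ty":-0.0312,"tz":-0.0014,"rx":0,"ry":0,"rz":0.329,"gripper":1},{"tx":0.0028,"ty":-0.0321,"tz":-0.0014,"rx":0,"ry":0,"rz":0.329,"gripper":1},{"tx":-0.0028,"ty":-0.0321,"tz":-0.0014,"rx":0,"ry":0,"rz":0.329,"gripper":1},{"tx":-0.0083,"ty":-0.0312,"tz":-0.0014,"rx":0,"ry":0,"rz":0.329,"gripper":1},{"tx":-0.0135,"ty":-0.0293,"tz":-0.0014,"rx":0,"ry":0,"rz":0.329,"gripper":1},{"tx":0,"ty":0,"tz":0,"rx":0,"ry":0,"rz":0,"gripper":1},{"tx":0,"ty":0,"tz":0,"rx":0,"ry":0,"rz":0,"gripper":1}]}}

```text
time_s: 34.2
ee_pos: [530.9, -202.4, 190.0]
ee_rot: [180.0, -0.0, 130.4]
force: [0.0, -0.6, -4.0]
gripper_width: 45.7
gripper_force: 50.0
```

Request:
{"name": "send_rows", "arguments": {"motion": [{"tx":0,"ty":0,"tz":0.07,"rx":0,"ry":0,"rz":0,"gripper":1},{"tx":0,"ty":0,"tz":0.07,"rx":0,"ry":0,"rz":0,"gripper":1},{"tx":0,"ty":0,"tz":0.05,"rx":0,"ry":0,"rz":0,"gripper":1},{"tx":0,"ty":0,"tz":0.025,"rx":0,"ry":0,"rz":0,"gripper":1},{"tx":0,"ty":0,"tz":0,"rx":0,"ry":0,"rz":0,"gripper":1},{"tx":0,"ty":0,"tz":0,"rx":0,"ry":0,"rz":0,"gripper":1}]}}

```text
time_s: 34.95
ee_pos: [531.9, -203.2, 83.6]
ee_rot: [179.9, 0.1, 130.3]
force: [-0.3, 1.2, -3.4]
gripper_width: 45.8
gripper_force: 50.0
```

Now lower in small steps to contact (expected near 74).

Request:
{"name": "send_rows", "arguments": {"motion": [{"tx":0,"ty":0,"tz":0.006,"rx":0,"ry":0,"rz":0,"gripper":1},{"tx":0,"ty":0,"tz":0.004,"rx":0,"ry":0,"rz":0,"gripper":1},{"tx":0,"ty":0,"tz":0.003,"rx":0,"ry":0,"rz":0,"gripper":1},{"tx":0,"ty":0,"tz":0,"rx":0,"ry":0,"rz":0,"gripper":1},{"tx":0,"ty":0,"tz":0,"rx":0,"ry":0,"rz":0,"gripper":1}]}}

```text
time_s: 35.58
ee_pos: [530.9, -203.0, 76.0]
ee_rot: [180.0, 0.0, 130.2]
force: [0.6, 0.3, -4.1]
gripper_width: 45.8
gripper_force: 50.0
```

Request:
{"name": "send_rows", "arguments": {"motion": [{"tx":0,"ty":0,"tz":0.002,"rx":0,"ry":0,"rz":0,"gripper":1},{"tx":0,"ty":0,"tz":0,"rx":0,"ry":0,"rz":0,"gripper":1},{"tx":0,"ty":0,"tz":0,"rx":0,"ry":0,"rz":0,"gripper":1}]}}

```text
time_s: 35.95
ee_pos: [530.9, -203.0, 74.9]
ee_rot: [180.0, 0.0, 130.2]
force: [-0.5, 0.0, -2.9]
gripper_width: 45.8
gripper_force: 50.0
```

Request:
{"name": "send_rows", "arguments": {"motion": [{"tx":0,"ty":0,"tz":0.0016,"rx":0,"ry":0,"rz":0,"gripper":1},{"tx":0,"ty":0,"tz":0,"rx":0,"ry":0,"rz":0,"gripper":1},{"tx":0,"ty":0,"tz":0,"rx":0,"ry":0,"rz":0,"gripper":1}]}}

```text
time_s: 36.33
ee_pos: [530.9, -203.0, 74.2]
ee_rot: [180.0, 0.0, 130.2]
force: [0.3, -0.0, -4.9]
gripper_width: 45.8
gripper_force: 50.0
```

Request:
{"name": "send_rows", "arguments": {"motion": [{"tx":0,"ty":0,"tz":0.001,"rx":0,"ry":0,"rz":0,"gripper":1},{"tx":0,"ty":0,"tz":0,"rx":0,"ry":0,"rz":0,"gripper":1},{"tx":0,"ty":0,"tz":0,"rx":0,"ry":0,"rz":0,"gripper":1}]}}

```text
time_s: 36.7
ee_pos: [530.9, -203.0, 73.9]
ee_rot: [180.0, 0.0, 130.2]
force: [-0.3, 0.6, -1.0]
gripper_width: 45.5
gripper_force: 50.0
```

Contact. Release slowly and rise.

Request:
{"name": "send_rows", "arguments": {"grip_force": 15, "motion": [{"tx":0,"ty":0,"tz":0.0006,"rx":0,"ry":0,"rz":0,"gripper":1},{"tx":0,"ty":0,"tz":0,"rx":0,"ry":0,"rz":0,"gripper":1},{"tx":0,"ty":0,"tz":0,"rx":0,"ry":0,"rz":0,"gripper":-0.05},{"tx":0,"ty":0,"tz":0,"rx":0,"ry":0,"rz":0,"gripper":-0.2},{"tx":0,"ty":0,"tz":0,"rx":0,"ry":0,"rz":0,"gripper":-0.5},{"tx":0,"ty":0,"tz":0,"rx":0,"ry":0,"rz":0,"gripper":-0.6},{"tx":0,"ty":0,"tz":-0.03,"rx":0,"ry":0,"rz":0,"gripper":-0.6},{"tx":0,"ty":0,"tz":-0.08,"rx":0,"ry":0,"rz":0,"gripper":-0.6},{"tx":0,"ty":0,"tz":-0.1,"rx":0,"ry":0,"rz":0,"gripper":-0.6},{"tx":0,"ty":0,"tz":-0.1,"rx":0,"ry":0,"rz":0,"gripper":-0.6},{"tx":0,"ty":0,"tz":-0.1,"rx":0,"ry":0,"rz":0,"gripper":-0.6},{"tx":0,"ty":0,"tz":0,"rx":0,"ry":0,"rz":0,"gripper":-0.6}]}}

```text
time_s: 38.2
ee_pos: [532.8, -203.7, 284.2]
ee_rot: [179.7, 0.6, 130.2]
force: [0.1, -0.6, 0.4]
gripper_width: 73.0
gripper_force: 0.0
```

```bash
python3 - <<'E'
from h import *
s=env.state();print(s["ee_pos"],s["ee_rot"],s["qpos"].round(1))
im,c=grab("top");save(im,"t9")
# insert pose in the top view: bright blob on the felt
g=cv2.cvtColor(im,cv2.COLOR_RGB2GRAY)
m=(g>150).astype(np.uint8);m[:205]=0;m[295:]=0;m[:,:198]=0;m[:,345:]=0
n,l,st,ce=cv2.connectedComponentsWithStats(m)
for i in range(1,n):
    if st[i,4]>15: print(st[i],ce[i].round(1),atz(c,ce[i],30).round(1))
move([545,290,290],[180,0,90])
E
```

```text
[ 532.81056378 -203.7204487   284.2438037 ] [179.69696765   0.57134426 130.24342122] [-22.1  15.6  83.5   0.   80.3 -62.3]
[198 211  18  15 197] [206.1 218.5] [586.2 359.9  30. ]
[217 212  10   7  41] [221.8 214.8] [599.2 309.5  30. ]
[286 277  15  15 107] [293. 284.] [377.7  73.8  30. ]
n 9 r [0.0009 0.0008 0.1491]
0 [ 0.0817  0.0731 -0.0022]
1 [ 0.0872  0.0665 -0.0022]
2 [ 0.0921  0.0595 -0.0021]
3 [ 0.0964  0.0521 -0.0021]
4 [ 0.1002  0.0445 -0.0021]
5 [ 0.1034  0.0365 -0.0021]
6 [ 0.1059  0.0283 -0.0021]
7 [ 0.1078  0.02   -0.002 ]
8 [ 0.109   0.0115 -0.002 ]
```

```bash
python3 - <<'E'
from h import *
move([545,290,300],[180,0,104])
E
```

```text
n 9 r [0.0008 0.0009 0.0972]
0 [ 0.0817  0.0731 -0.0044]
1 [ 0.0853  0.0689 -0.0044]
2 [ 0.0887  0.0644 -0.0044]
3 [ 0.0919  0.0598 -0.0043]
4 [ 0.0948  0.0551 -0.0043]
5 [ 0.0975  0.0502 -0.0043]
6 [ 0.0999  0.0451 -0.0043]
7 [ 0.1021  0.04   -0.0042]
8 [ 0.104   0.0348 -0.0042]
```

Request:
{"name": "send_rows", "arguments": {"motion": [{"tx":0.0817,"ty":0.0731,"tz":-0.004,"rx":0,"ry":0,"rz":0.097,"gripper":-0.4},{"tx":0.0853,"ty":0.0689,"tz":-0.004,"rx":0,"ry":0,"rz":0.097,"gripper":-0.4},{"tx":0.0887,"ty":0.0644,"tz":-0.004,"rx":0,"ry":0,"rz":0.097,"gripper":-0.4},{"tx":0.0919,"ty":0.0598,"tz":-0.004,"rx":0,"ry":0,"rz":0.097,"gripper":-0.4},{"tx":0.0948,"ty":0.0551,"tz":-0.004,"rx":0,"ry":0,"rz":0.097,"gripper":-0.4},{"tx":0.0975,"ty":0.0502,"tz":-0.004,"rx":0,"ry":0,"rz":0.097,"gripper":-0.4},{"tx":0.0999,"ty":0.0451,"tz":-0.004,"rx":0,"ry":0,"rz":0.097,"gripper":-0.4},{"tx":0.1021,"ty":0.04,"tz":-0.004,"rx":0,"ry":0,"rz":0.097,"gripper":-0.4},{"tx":0.104,"ty":0.0348,"tz":-0.004,"rx":0,"ry":0,"rz":0.097,"gripper":-0.4},{"tx":0,"ty":0,"tz":0,"rx":0,"ry":0,"rz":0,"gripper":-0.4},{"tx":0,"ty":0,"tz":0,"rx":0,"ry":0,"rz":0,"gripper":-0.4}]}}

```text
time_s: 39.62
ee_pos: [543.6, 289.7, 295.0]
ee_rot: [-179.8, 0.1, 104.1]
force: [0.3, -1.3, 0.4]
gripper_width: 64.0
gripper_force: 0.0
```

```bash
python3 - <<'E'
from h import *
import pickle
s=env.state();print(s["ee_pos"],s["ee_rot"],s["qpos"].round(1))
im,c=grab("wrist");save(im,"w10");pickle.dump(c,open("w10.pkl","wb"))
im,c=grab("top");save(im,"t10")
E
```

```text
[543.59918782 289.66097244 295.02403617] [-1.79847397e+02  8.11298800e-02  1.04093618e+02] [27.  20.2 75.3 -0.  84.7 12.9]
```

View pics/w10.png

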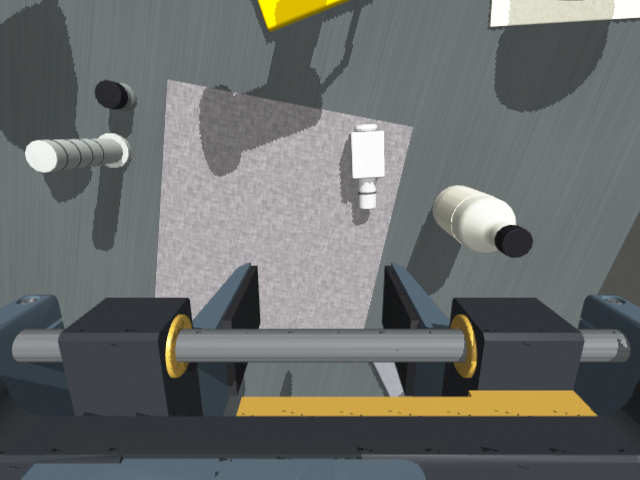

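The wrist view shows the knocked insert: head (352–384, 131–178), spigot end (367,208), in line with the tool. The oil bottle's base is near (460,205), to its right.

```bash
python3 - <<'E'
from h import *
import pickle
c=pickle.load(open("w10.pkl","rb"))
im=cv2.cvtColor(cv2.imread("pics/w10.png"),cv2.COLOR_BGR2GRAY);roi=im[115:215,335:405]
m=(roi>225).astype(np.uint8);r=cv2.minAreaRect(cv2.findNonZero(cv2.morphologyEx(m,cv2.MORPH_OPEN,np.ones((15,15)))))
b=cv2.boxPoints(r)+[335,115];print(r,b.round(1).tolist())
P=np.array([atz(c,p,41) for p in b]);print(P.round(1).tolist(),P.mean(0).round(1))
for k in range(4): v=P[(k+1)%4]-P[k];print(np.linalg.norm(v).round(1),np.degrees(np.arctan2(v[1],v[0])).round(1))
print("cap",atz(c,(514,240),160).round(1),"base",atz(c,(452,200),20).round(1),"spig",atz(c,(367.5,206),25).round(1))
t=pickle.load(open("c0.pkl","rb"))["top"]
g=cv2.cvtColor(cv2.imread("pics/t10.png"),cv2.COLOR_BGR2GRAY)
m=(g>150).astype(np.uint8)[205:250,190:260];n,l,st,ce=cv2.connectedComponentsWithStats(m)
for i in range(1,n):
    if st[i,4]>15: print(st[i],ce[i]+[190,205])
k=1+st[1:,4].argmax();print(tri([(c,b.mean(0)),(t,ce[k]+[190,205])]))
E
```

```text
((32.5, 38.5), (45.0, 31.0), 90.0) [[352.0, 131.0], [383.0, 131.0], [383.0, 176.0], [352.0, 176.0]]
[[557.0, 377.8, 41.0], [590.8, 386.2, 41.0], [605.4, 338.2, 41.0], [570.4, 329.4, 41.0]] [580.9 357.9  41. ]
34.9 14.1
50.3 -73.1
36.1 -165.9
50.2 105.5
cap [710.8 320.9 160. ] base [701.2 329.3  20. ] spig [600.6 297.1  25. ]
[ 0 22  5  6 22] [191.63636364 229.31818182]
(array([545.70660956, 367.66533895, 142.2856779 ]), [np.float64(22.670713283224977), np.float64(22.67071328322511)])
```

```bash
python3 - <<'E'
from h import *
e=[180,40,105];z=R.from_euler('xyz',e,degrees=True).as_matrix()[:,2]
T=np.array([581,358,30])+18.8*z;print(T.round(1),z.round(3))
move(T-95*z,e,step=40)
E
```

```text
[584.1 346.3  15.6] [ 0.166 -0.621 -0.766]
n 6 r [-0.0023 -0.222  -0.0053]
0 [0.0358 0.0173 0.0691]
1 [0.0435 0.0174 0.0645]
2 [0.0506 0.0174 0.0591]
3 [0.0571 0.0175 0.0528]
4 [0.0628 0.0176 0.0459]
5 [0.0676 0.0177 0.0383]
```

Request:
{"name": "send_rows", "arguments": {"motion": [{"tx":0.0358,"ty":0.0174,"tz":0.0691,"rx":-0.002,"ry":-0.222,"rz":-0.005,"gripper":-0.45},{"tx":0.0435,"ty":0.0174,"tz":0.0645,"rx":-0.002,"ry":-0.222,"rz":-0.005,"gripper":-0.45},{"tx":0.0506,"ty":0.0174,"tz":0.0591,"rx":-0.002,"ry":-0.222,"rz":-0.005,"gripper":-0.45},{"tx":0.0571,"ty":0.0175,"tz":0.0528,"rx":-0.002,"ry":-0.222,"rz":-0.005,"gripper":-0.45},{"tx":0.0628,"ty":0.0176,"tz":0.0459,"rx":-0.002,"ry":-0.222,"rz":-0.005,"gripper":-0.45},{"tx":0.0676,"ty":0.0177,"tz":0.0383,"rx":-0.002,"ry":-0.222,"rz":-0.005,"gripper":-0.45},{"tx":0,"ty":0,"tz":0,"rx":0,"ry":0,"rz":0,"gripper":-0.45},{"tx":0,"ty":0,"tz":0,"rx":0,"ry":0,"rz":0,"gripper":-0.45},{"tx":0,"ty":0,"tz":0,"rx":0,"ry":0,"rz":0,"gripper":-0.45}]}}

```text
time_s: 40.85
ee_pos: [569.7, 406.0, 92.4]
ee_rot: [179.6, 39.8, 104.7]
force: [0.5, 0.2, 0.8]
gripper_width: 66.2
gripper_force: 0.0
```

```bash
python3 - <<'E'
from h import *
s=env.state();print(s["ee_pos"],s["ee_rot"],s["qpos"].round(1),s["gripper_width"])
move([584.1,346.3,15.6],[180,40,105],step=25)
im,c=grab("wrist");save(im,"w11")
print([proj(c,p).round(0) for p in ([580.9,357.9,41],[587,333.5,41],[575,383,41])])
E
```

```text
[569.73338508 405.96519613  92.39151863] [179.64924595  39.78550246 104.65588498] [ 49.2  46.7  67.8 -32.   90.4  41.5] 66.19767845517198
n 4 r [ 0.0011 -0.0018 -0.0022]
0 [ 0.001  -0.0009  0.0491]
1 [ 0.001  -0.0009  0.0491]
2 [ 0.0011 -0.0008  0.0491]
3 [ 0.0011 -0.0008  0.0491]
[array([318., 259.]), array([318., 276.]), array([319., 238.])]
```

View pics/w11.png

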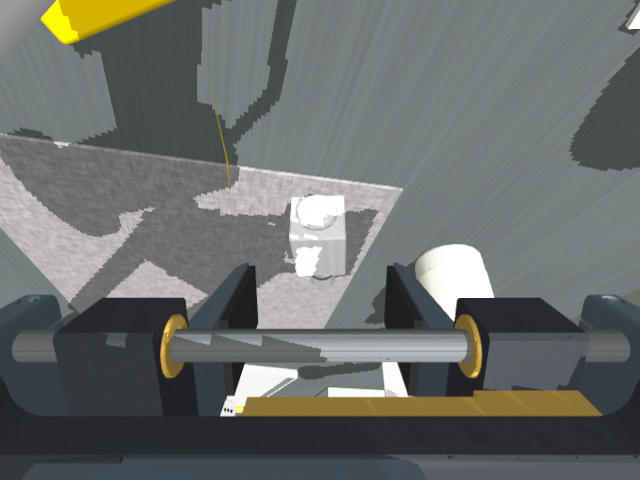

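The view shows the insert centred between the open fingers (columns 290–345, centre 318) and the bottle clear to the right.

Request:
{"name": "send_rows", "arguments": {"motion": [{"tx":0.001,"ty":-0.0009,"tz":0.0491,"rx":0,"ry":0,"rz":0,"gripper":-0.45},{"tx":0.001,"ty":-0.0009,"tz":0.0491,"rx":0,"ry":0,"rz":0,"gripper":-0.45},{"tx":0.001,"ty":-0.0009,"tz":0.0491,"rx":0,"ry":0,"rz":0,"gripper":-0.45},{"tx":0.001,"ty":-0.0009,"tz":0.0491,"rx":0,"ry":0,"rz":0,"gripper":-0.45},{"tx":0,"ty":0,"tz":0,"rx":0,"ry":0,"rz":0,"gripper":-0.45},{"tx":0,"ty":0,"tz":0,"rx":0,"ry":0,"rz":0,"gripper":-0.45}]}}

```text
time_s: 41.65
ee_pos: [583.4, 346.9, 14.3]
ee_rot: [179.8, 39.9, 104.8]
force: [-0.5, -0.8, 0.7]
gripper_width: 65.8
gripper_force: 0.2
```

Request:
{"name": "send_rows", "arguments": {"grip_force": 40, "motion": [{"tx":0,"ty":0,"tz":0,"rx":0,"ry":0,"rz":0,"gripper":-0.1},{"tx":0,"ty":0,"tz":0,"rx":0,"ry":0,"rz":0,"gripper":0.1},{"tx":0,"ty":0,"tz":0,"rx":0,"ry":0,"rz":0,"gripper":1},{"tx":0,"ty":0,"tz":0,"rx":0,"ry":0,"rz":0,"gripper":1},{"tx":0,"ty":0,"tz":0,"rx":0,"ry":0,"rz":0,"gripper":1},{"tx":0,"ty":0,"tz":0,"rx":0,"ry":0,"rz":0,"gripper":1}]}}

```text
time_s: 42.4
ee_pos: [583.4, 347.2, 13.6]
ee_rot: [179.8, 40.0, 104.9]
force: [-0.1, -0.2, 5.4]
gripper_width: 38.0
gripper_force: 43.0
```

```bash
python3 - <<'E'
from h import *
s=env.state();print(s["ee_pos"],s["ee_rot"],s["qpos"].round(1),s["gripper_width"])
p=s["ee_pos"];e0=s["ee_rot"]
A=(p+[0,0,160],[180,40,105]);move(A[0],None,step=45)
B=([450,200,260],[180,40,105]);move(B[0],None,frm=(A[0],e0))
C=([450,150,260],[180,-50,80]);move(*C,frm=(B[0],e0),deg=9)
psi=40;e=[180,-50,psi];z=R.from_euler('xyz',e,degrees=True).as_matrix()[:,2]
D=([515,-322,190],e);move(*D,frm=C)
E
```

```text
[583.41891435 347.1971612   13.64970803] [179.83456858  40.01213439 104.92949896] [ 45.7  48.2  77.4 -34.3  79.5  44.8] 38.04808193452416
n 4 t [-0.0514  0.0002 -0.0613]  r [0. 0. 0.]
n 4 t [-0.0691 -0.0834  0.0014]  r [0. 0. 0.]
n 11 r [-0.0069  0.2679  0.0839]
0 [-0.0067 -0.0024  0.0056]
1 [-0.0075 -0.0021  0.0046]
2 [-0.0082 -0.0017  0.0035]
3 [-0.0087 -0.0014  0.0023]
4 [-0.009  -0.001   0.0011]
5 [-0.0091 -0.0006 -0.0002]
6 [-0.009  -0.0002 -0.0015]
7 [-0.0087  0.0002 -0.0027]
8 [-0.0082  0.0006 -0.0039]
9 [-0.0075  0.0009 -0.005 ]
10 [-0.0067  0.0013 -0.006 ]
n 9 r [-0.1135 -0.      0.0952]
0 [-0.0767  0.0324 -0.0672]
1 [-0.0749  0.0402 -0.0651]
2 [-0.0727  0.0476 -0.0624]
3 [-0.0701  0.0548 -0.0594]
4 [-0.0672  0.0617 -0.0559]
5 [-0.064   0.0681 -0.0521]
6 [-0.0605  0.0742 -0.0478]
7 [-0.0566  0.0798 -0.0433]
8 [-0.0525  0.085  -0.0384]
```

Request:
{"name": "send_rows", "arguments": {"motion": [{"tx":-0.0514,"ty":0,"tz":-0.0613,"rx":0,"ry":0,"rz":0,"gripper":1},{"tx":-0.0514,"ty":0,"tz":-0.0613,"rx":0,"ry":0,"rz":0,"gripper":1},{"tx":-0.0514,"ty":0,"tz":-0.0613,"rx":0,"ry":0,"rz":0,"gripper":1},{"tx":-0.0514,"ty":0,"tz":-0.0613,"rx":0,"ry":0,"rz":0,"gripper":1},{"tx":-0.0691,"ty":-0.0834,"tz":0.0014,"rx":0,"ry":0,"rz":0,"gripper":1},{"tx":-0.0691,"ty":-0.0834,"tz":0.0014,"rx":0,"ry":0,"rz":0,"gripper":1},{"tx":-0.0691,"ty":-0.0834,"tz":0.0014,"rx":0,"ry":0,"rz":0,"gripper":1},{"tx":-0.0691,"ty":-0.0834,"tz":0.0014,"rx":0,"ry":0,"rz":0,"gripper":1},{"tx":0,"ty":0,"tz":0,"rx":0,"ry":0,"rz":0,"gripper":1}]}}

```text
time_s: 43.52
ee_pos: [447.5, 198.3, 260.1]
ee_rot: [179.9, 39.8, 104.9]
force: [1.9, 0.2, -2.8]
gripper_width: 37.9
gripper_force: 40.0
```

Request:
{"name": "send_rows", "arguments": {"motion": [{"tx":-0.0067,"ty":-0.0024,"tz":0.0056,"rx":-0.0069,"ry":0.2679,"rz":0.0839,"gripper":1},{"tx":-0.0075,"ty":-0.0021,"tz":0.0046,"rx":-0.0069,"ry":0.2679,"rz":0.0839,"gripper":1},{"tx":-0.0082,"ty":-0.0017,"tz":0.0035,"rx":-0.0069,"ry":0.2679,"rz":0.0839,"gripper":1},{"tx":-0.0087,"ty":-0.0014,"tz":0.0023,"rx":-0.0069,"ry":0.2679,"rz":0.0839,"gripper":1},{"tx":-0.009,"ty":-0.001,"tz":0.0011,"rx":-0.0069,"ry":0.2679,"rz":0.0839,"gripper":1},{"tx":-0.0091,"ty":-0.0006,"tz":-0.0002,"rx":-0.0069,"ry":0.2679,"rz":0.0839,"gripper":1},{"tx":-0.009,"ty":-0.0002,"tz":-0.0015,"rx":-0.0069,"ry":0.2679,"rz":0.0839,"gripper":1},{"tx":-0.0087,"ty":0.0002,"tz":-0.0027,"rx":-0.0069,"ry":0.2679,"rz":0.0839,"gripper":1},{"tx":-0.0082,"ty":0.0006,"tz":-0.0039,"rx":-0.0069,"ry":0.2679,"rz":0.0839,"gripper":1},{"tx":-0.0075,"ty":0.0009,"tz":-0.005,"rx":-0.0069,"ry":0.2679,"rz":0.0839,"gripper":1},{"tx":-0.0067,"ty":0.0013,"tz":-0.006,"rx":-0.0069,"ry":0.2679,"rz":0.0839,"gripper":1},{"tx":0,"ty":0,"tz":0,"rx":0,"ry":0,"rz":0,"gripper":1}]}}

```text
time_s: 45.02
ee_pos: [449.7, 147.8, 256.2]
ee_rot: [-179.3, -49.9, 79.2]
force: [-0.5, -0.4, -1.2]
gripper_width: 38.0
gripper_force: 40.0
```

Request:
{"name": "send_rows", "arguments": {"motion": [{"tx":-0.0767,"ty":0.0324,"tz":-0.0672,"rx":-0.1135,"ry":0,"rz":0.0952,"gripper":1},{"tx":-0.0749,"ty":0.0402,"tz":-0.0651,"rx":-0.1135,"ry":0,"rz":0.0952,"gripper":1},{"tx":-0.0727,"ty":0.0476,"tz":-0.0624,"rx":-0.1135,"ry":0,"rz":0.0952,"gripper":1},{"tx":-0.0701,"ty":0.0548,"tz":-0.0594,"rx":-0.1135,"ry":0,"rz":0.0952,"gripper":1},{"tx":-0.0672,"ty":0.0617,"tz":-0.0559,"rx":-0.1135,"ry":0,"rz":0.0952,"gripper":1},{"tx":-0.064,"ty":0.0681,"tz":-0.0521,"rx":-0.1135,"ry":0,"rz":0.0952,"gripper":1},{"tx":-0.0605,"ty":0.0742,"tz":-0.0478,"rx":-0.1135,"ry":0,"rz":0.0952,"gripper":1},{"tx":-0.0566,"ty":0.0798,"tz":-0.0433,"rx":-0.1135,"ry":0,"rz":0.0952,"gripper":1},{"tx":-0.0525,"ty":0.085,"tz":-0.0384,"rx":-0.1135,"ry":0,"rz":0.0952,"gripper":1},{"tx":0,"ty":0,"tz":0,"rx":0,"ry":0,"rz":0,"gripper":1},{"tx":0,"ty":0,"tz":0,"rx":0,"ry":0,"rz":0,"gripper":1}]}}

```text
time_s: 46.4
ee_pos: [514.4, -321.5, 188.7]
ee_rot: [-179.9, -49.9, 40.0]
force: [-0.2, 0.6, -2.5]
gripper_width: 38.0
gripper_force: 40.0
```

```bash
python3 - <<'E'
from h import *
s=env.state();print(s["ee_pos"],s["ee_rot"],s["qpos"].round(1),s["gripper_width"])
z=R.from_euler('xyz',s["ee_rot"],degrees=True).as_matrix()[:,2]
print("TCP z expected at contact",3+64+18.8*z[2])
move([515,-322,68],[180,-50,40],step=40)
E
```

```text
[ 514.43190842 -321.48787009  188.72703411] [-179.88617387  -49.85845198   40.00587957] [-58.   26.1 100.1  52.4  72.9 -33.2] 37.97337631759398
TCP z expected at contact 54.88007483018137
n 4 t [-0.0461  0.0005  0.039 ]  r [-0.001   0.0012  0.    ]
```

Request:
{"name": "send_rows", "arguments": {"motion": [{"tx":-0.0461,"ty":0,"tz":0.039,"rx":0,"ry":0,"rz":0,"gripper":1},{"tx":-0.0461,"ty":0,"tz":0.039,"rx":0,"ry":0,"rz":0,"gripper":1},{"tx":-0.0461,"ty":0,"tz":0.039,"rx":0,"ry":0,"rz":0,"gripper":1},{"tx":-0.0461,"ty":0,"tz":0.039,"rx":0,"ry":0,"rz":0,"gripper":1},{"tx":-0.0046,"ty":0,"tz":0.0039,"rx":0,"ry":0,"rz":0,"gripper":1},{"tx":-0.0046,"ty":0,"tz":0.0039,"rx":0,"ry":0,"rz":0,"gripper":1},{"tx":0,"ty":0,"tz":0,"rx":0,"ry":0,"rz":0,"gripper":1},{"tx":0,"ty":0,"tz":0,"rx":0,"ry":0,"rz":0,"gripper":1}]}}

```text
time_s: 47.4
ee_pos: [514.4, -322.3, 63.1]
ee_rot: [179.9, -49.9, 40.0]
force: [0.0, 0.3, -2.4]
gripper_width: 38.0
gripper_force: 40.0
```

Request:
{"name": "send_rows", "arguments": {"motion": [{"tx":-0.0023,"ty":0,"tz":0.0019,"rx":0,"ry":0,"rz":0,"gripper":1},{"tx":0,"ty":0,"tz":0,"rx":0,"ry":0,"rz":0,"gripper":1},{"tx":0,"ty":0,"tz":0,"rx":0,"ry":0,"rz":0,"gripper":1}]}}

```text
time_s: 47.78
ee_pos: [514.0, -322.0, 60.6]
ee_rot: [-179.9, -49.9, 39.9]
force: [0.3, 0.8, -3.1]
gripper_width: 37.8
gripper_force: 40.0
```

Request:
{"name": "send_rows", "arguments": {"motion": [{"tx":-0.0015,"ty":0,"tz":0.0013,"rx":0,"ry":0,"rz":0,"gripper":1},{"tx":0,"ty":0,"tz":0,"rx":0,"ry":0,"rz":0,"gripper":1},{"tx":0,"ty":0,"tz":0,"rx":0,"ry":0,"rz":0,"gripper":1}]}}

```text
time_s: 48.15
ee_pos: [514.1, -321.9, 59.5]
ee_rot: [-179.9, -49.9, 39.9]
force: [-0.5, -0.7, -2.5]
gripper_width: 37.7
gripper_force: 40.0
```

Request:
{"name": "send_rows", "arguments": {"motion": [{"tx":-0.0023,"ty":0,"tz":0.0019,"rx":0,"ry":0,"rz":0,"gripper":1},{"tx":0,"ty":0,"tz":0,"rx":0,"ry":0,"rz":0,"gripper":1},{"tx":0,"ty":0,"tz":0,"rx":0,"ry":0,"rz":0,"gripper":1}]}}

```text
time_s: 48.52
ee_pos: [514.0, -321.9, 58.1]
ee_rot: [-179.9, -49.9, 39.9]
force: [-0.2, 0.2, -3.3]
gripper_width: 37.6
gripper_force: 40.0
```

Request:
{"name": "send_rows", "arguments": {"motion": [{"tx":-0.0015,"ty":0,"tz":0.0013,"rx":0,"ry":0,"rz":0,"gripper":1},{"tx":0,"ty":0,"tz":0,"rx":0,"ry":0,"rz":0,"gripper":1},{"tx":0,"ty":0,"tz":0,"rx":0,"ry":0,"rz":0,"gripper":1}]}}

```text
time_s: 48.9
ee_pos: [514.2, -322.0, 57.4]
ee_rot: [-179.9, -50.0, 39.9]
force: [-0.5, -0.4, -0.2]
gripper_width: 37.9
gripper_force: 40.0
```

Request:
{"name": "send_rows", "arguments": {"motion": [{"tx":-0.0015,"ty":0,"tz":0.0013,"rx":0,"ry":0,"rz":0,"gripper":1},{"tx":0,"ty":0,"tz":0,"rx":0,"ry":0,"rz":0,"gripper":1},{"tx":0,"ty":0,"tz":0,"rx":0,"ry":0,"rz":0,"gripper":1}]}}

```text
time_s: 49.28
ee_pos: [514.1, -322.0, 57.4]
ee_rot: [-180.0, -50.0, 39.9]
force: [-3.9, -1.1, 5.2]
gripper_width: 37.5
gripper_force: 40.0
```

Contact at 57.4. Back off the last bit of press (0.5 mm), then release.

Request:
{"name": "send_rows", "arguments": {"grip_force": 12, "motion": [{"tx":0.0009,"ty":0,"tz":-0.0008,"rx":0,"ry":0,"rz":0,"gripper":1},{"tx":0,"ty":0,"tz":0,"rx":0,"ry":0,"rz":0,"gripper":1},{"tx":0,"ty":0,"tz":0,"rx":0,"ry":0,"rz":0,"gripper":0.14},{"tx":0,"ty":0,"tz":0,"rx":0,"ry":0,"rz":0,"gripper":0},{"tx":0,"ty":0,"tz":0,"rx":0,"ry":0,"rz":0,"gripper":-0.3},{"tx":0,"ty":0,"tz":0,"rx":0,"ry":0,"rz":0,"gripper":-0.5},{"tx":0,"ty":0,"tz":-0.04,"rx":0,"ry":0,"rz":0,"gripper":-0.5},{"tx":0,"ty":0,"tz":-0.08,"rx":0,"ry":0,"rz":0,"gripper":-0.5},{"tx":0,"ty":0,"tz":-0.1,"rx":0,"ry":0,"rz":0,"gripper":-0.5},{"tx":0,"ty":0,"tz":-0.1,"rx":0,"ry":0,"rz":0,"gripper":1},{"tx":0,"ty":0,"tz":0,"rx":0,"ry":0,"rz":0,"gripper":1}]}}

```text
time_s: 50.65
ee_pos: [418.8, -404.5, 162.6]
ee_rot: [179.5, -49.8, 40.1]
force: [0.3, -0.1, -0.4]
gripper_width: 51.0
gripper_force: 0.0
```

```bash
python3 - <<'E'
from h import *
s=env.state();print(s["ee_pos"],s["ee_rot"],s["qpos"].round(1),s["gripper_width"])
im,c=grab("wrist");save(im,"w12")
A=([400,-240,260],[180,0,20]);move(*A,deg=9.5,step=50)
B=([520,0,160],[180,0,-3.5]);move(*B,frm=A)
E
```

```text
[ 418.82892505 -404.4778347   162.60778771] [179.51000981 -49.78125465  40.09098329] [-69.8  29.8  97.9  47.3  78.8 -40.8] 51.04695275061462
n 6 r [-0.0473 -0.2742  0.1033]
0 [ 0.0445 -0.0456  0.0014]
1 [ 0.0416 -0.0479 -0.0059]
2 [ 0.0376 -0.0498 -0.0129]
3 [ 0.0326 -0.0513 -0.0192]
4 [ 0.0266 -0.0524 -0.0247]
5 [ 0.0198 -0.053  -0.0293]
n 6 r [ 0.     -0.      0.1306]
0 [ 0.0649 -0.0615  0.0333]
1 [ 0.0606 -0.0658  0.0333]
2 [ 0.056  -0.0698  0.0333]
3 [ 0.0511 -0.0734  0.0333]
4 [ 0.0459 -0.0767  0.0333]
5 [ 0.0406 -0.0797  0.0333]
```

View pics/w12.png

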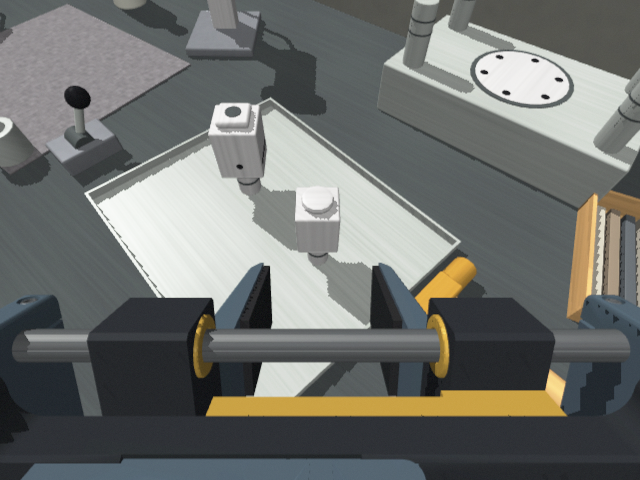

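Both parts stand upright in the tray: the core at (238,140) and the insert at (317,215). Now I'll switch the light off.

Request:
{"name": "send_rows", "arguments": {"motion": [{"tx":0.0445,"ty":-0.0456,"tz":0.0014,"rx":-0.0473,"ry":-0.2742,"rz":0.1033,"gripper":1},{"tx":0.0416,"ty":-0.0479,"tz":-0.0059,"rx":-0.0473,"ry":-0.2742,"rz":0.1033,"gripper":1},{"tx":0.0376,"ty":-0.0498,"tz":-0.0129,"rx":-0.0473,"ry":-0.2742,"rz":0.1033,"gripper":1},{"tx":0.0326,"ty":-0.0513,"tz":-0.0192,"rx":-0.0473,"ry":-0.2742,"rz":0.1033,"gripper":1},{"tx":0.0266,"ty":-0.0524,"tz":-0.0247,"rx":-0.0473,"ry":-0.2742,"rz":0.1033,"gripper":1},{"tx":0.0198,"ty":-0.053,"tz":-0.0293,"rx":-0.0473,"ry":-0.2742,"rz":0.1033,"gripper":1},{"tx":0,"ty":0,"tz":0,"rx":0,"ry":0,"rz":0,"gripper":1}]}}

```text
time_s: 51.58
ee_pos: [402.6, -235.1, 259.8]
ee_rot: [-179.8, -0.1, 20.6]
force: [0.5, -1.1, -0.9]
gripper_width: 0.2
gripper_force: 0.0
```

Request:
{"name": "send_rows", "arguments": {"motion": [{"tx":0.0649,"ty":-0.0615,"tz":0.0333,"rx":0,"ry":0,"rz":0.1306,"gripper":1},{"tx":0.0606,"ty":-0.0658,"tz":0.0333,"rx":0,"ry":0,"rz":0.1306,"gripper":1},{"tx":0.056,"ty":-0.0698,"tz":0.0333,"rx":0,"ry":0,"rz":0.1306,"gripper":1},{"tx":0.0511,"ty":-0.0734,"tz":0.0333,"rx":0,"ry":0,"rz":0.1306,"gripper":1},{"tx":0.0459,"ty":-0.0767,"tz":0.0333,"rx":0,"ry":0,"rz":0.1306,"gripper":1},{"tx":0.0406,"ty":-0.0797,"tz":0.0333,"rx":0,"ry":0,"rz":0.1306,"gripper":1},{"tx":0,"ty":0,"tz":0,"rx":0,"ry":0,"rz":0,"gripper":1},{"tx":0,"ty":0,"tz":0,"rx":0,"ry":0,"rz":0,"gripper":1}]}}

```text
time_s: 52.58
ee_pos: [519.2, 1.0, 159.1]
ee_rot: [-179.8, 0.2, -3.4]
force: [-0.6, -0.1, 0.2]
gripper_width: 0.3
gripper_force: 0.0
```

```bash
python3 - <<'E'
from h import *
s=env.state();print(s["ee_pos"],s["ee_rot"],s["qpos"].round(1),s["gripper_width"])
A=([520,0,62],[180,0,-3.5]);move(*A,step=40);move([441.5,2.5,62],None,frm=A,step=10)
E
```

```text
[519.17624908   1.01872678 159.06322646] [-179.82321015    0.19755246   -3.36007384] [ -1.3  15.9 101.6   0.2  62.7  92. ] 0.3275051826094256
n 3 t [0.0008 0.0008 0.0647]  r [-0.002   0.0022  0.0016]
n 8 t [-0.0196  0.0006  0.    ]  r [0. 0. 0.]
```

Request:
{"name": "send_rows", "arguments": {"motion": [{"tx":0.0005,"ty":0,"tz":0.0647,"rx":0,"ry":0,"rz":0,"gripper":1},{"tx":0.0005,"ty":0,"tz":0.0647,"rx":0,"ry":0,"rz":0,"gripper":1},{"tx":0.0005,"ty":0,"tz":0.0647,"rx":0,"ry":0,"rz":0,"gripper":1},{"tx":0,"ty":0,"tz":0,"rx":0,"ry":0,"rz":0,"gripper":1}]}}

```text
time_s: 53.08
ee_pos: [518.4, 0.8, 61.4]
ee_rot: [-179.8, 0.4, -3.5]
force: [-0.3, -0.4, 1.2]
gripper_width: 0.4
gripper_force: 0.0
```

Request:
{"name": "send_rows", "arguments": {"motion": [{"tx":-0.0196,"ty":0.0006,"tz":0,"rx":0,"ry":0,"rz":0,"gripper":1},{"tx":-0.0196,"ty":0.0006,"tz":0,"rx":0,"ry":0,"rz":0,"gripper":1},{"tx":-0.0196,"ty":0.0006,"tz":0,"rx":0,"ry":0,"rz":0,"gripper":1},{"tx":-0.0196,"ty":0.0006,"tz":0,"rx":0,"ry":0,"rz":0,"gripper":1},{"tx":-0.0196,"ty":0.0006,"tz":0,"rx":0,"ry":0,"rz":0,"gripper":1},{"tx":-0.0196,"ty":0.0006,"tz":0,"rx":0,"ry":0,"rz":0,"gripper":1},{"tx":-0.0196,"ty":0.0006,"tz":0,"rx":0,"ry":0,"rz":0,"gripper":1},{"tx":-0.0196,"ty":0.0006,"tz":0,"rx":0,"ry":0,"rz":0,"gripper":1},{"tx":0,"ty":0,"tz":0,"rx":0,"ry":0,"rz":0,"gripper":1}]}}

```text
time_s: 54.2
ee_pos: [444.1, 4.3, 63.3]
ee_rot: [-179.8, -0.3, -3.3]
force: [4.6, -0.9, -2.8]
gripper_width: 0.2
gripper_force: 2.9
```

Request:
{"name": "send_rows", "arguments": {"motion": [{"tx":-0.003,"ty":0,"tz":0,"rx":0,"ry":0,"rz":0,"gripper":1},{"tx":0,"ty":0,"tz":0,"rx":0,"ry":0,"rz":0,"gripper":1},{"tx":0,"ty":0,"tz":0,"rx":0,"ry":0,"rz":0,"gripper":1}]}}

```text
time_s: 54.58
ee_pos: [444.0, 4.3, 63.4]
ee_rot: [-179.8, -0.4, -3.3]
force: [8.5, -1.5, -6.0]
gripper_width: 0.5
gripper_force: 3.9
```

Request:
{"name": "send_rows", "arguments": {"motion": [{"tx":0.06,"ty":0,"tz":0,"rx":0,"ry":0,"rz":0,"gripper":1},{"tx":0.06,"ty":0,"tz":-0.02,"rx":0,"ry":0,"rz":0,"gripper":1},{"tx":0,"ty":0,"tz":-0.11,"rx":0,"ry":0,"rz":0,"gripper":1},{"tx":0,"ty":0,"tz":-0.11,"rx":0,"ry":0,"rz":0,"gripper":1},{"tx":-0.08,"ty":0,"tz":-0.08,"rx":0,"ry":0,"rz":0,"gripper":1},{"tx":-0.1,"ty":0,"tz":-0.06,"rx":0,"ry":0,"rz":0,"gripper":1},{"tx":-0.1,"ty":0,"tz":0,"rx":0,"ry":0,"rz":0,"gripper":1},{"tx":0,"ty":0,"tz":0,"rx":0,"ry":0,"rz":0,"gripper":1},{"tx":0,"ty":0,"tz":0,"rx":0,"ry":0,"rz":0,"gripper":1}]}}

```text
time_s: 55.7
ee_pos: [360.9, 8.6, 252.9]
ee_rot: [-179.8, 0.1, -3.4]
force: [0.7, 0.7, 0.1]
gripper_width: 0.6
gripper_force: 0.0
```

```bash
python3 - <<'E'
from h import *
import pickle
im,c=grab("wrist");save(im,"w13");s=env.state();print(s["ee_pos"],s["ee_rot"])
g=cv2.cvtColor(im,cv2.COLOR_RGB2GRAY);hsvdark=(g<40).astype(np.uint8)
for n,p in (("off",[413.6,3.3,72]),("on",[461.5,0.5,72])):
    u,v=proj(c,p).round().astype(int);ok=3<u<637 and 3<v<477
    print(n,u,v,g[v-3:v+4,u-3:u+4].mean() if ok else None)
t,ct=grab("top");gt=cv2.cvtColor(t,cv2.COLOR_RGB2GRAY)
for n,p in (("off",[413.6,3.3,72]),("on",[461.5,0.5,72]),("core",[531,-203,111]),("ins",[513,-323,101])):
    u,v=proj(ct,p).round().astype(int);print(n,u,v,gt[v-1:v+2,u-1:u+2].mean())
E
```

```text
[361.44586807   8.56778911 252.84487816] [-1.79817704e+02  9.35272104e-02 -3.36678363e+00]
off 324 162 42.48979591836735
on 324 109 175.0
off 316 271 108.44444444444444
on 317 256 133.22222222222223
core 384 232 83.77777777777777
ins 423 239 210.55555555555554
```

```bash
python3 -c "
from workcell import env
print(env.job_done())"
```

```text
the job is handed in; nothing more can be done
None
```

I showed the core to the camera in order 1-2-3-4 with the ring light on, stood it and the one insert there upright in the drip tray, switched the light off and handed the job in; no verdict came back, the lever was confirmed off from pixel brightness, and I viewed 15 pictures, one over the limit of 14.

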